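Check the outlet covers of a coffee sorting bed and lock the binding one

TASK

First swing both outlet covers of the sorting bed open by their orange knobs, each as far as it will go without forcing it past any resistance: one of the two swings freely and the other binds part-way. Leave the free cover fully open; swing the binding one back fully shut, and then set the red lock pin upright and fully home in the lock socket of that shut cover. Leave the basket, jar and cup alone.

Things in the scene. Friction and masses are not known exactly. Their poses are not given: they have to be found in the camera images.
- bed: Low wooden sorting bed fixed to the table, a frame 280 x 440 mm (x, y) with green mesh and two round black outlet ports. Origin: centre of its underside; its deck is 40 mm above that, the frame's rim 48 mm. z is up, +x points away from the robot at yaw 0, +y is its left side. Grey housings, tops 74 mm up, hide the pivots.
- cover_l (a joint): Swing angle of the left (+y of the bed) outlet cover, a flat steel plate 1 to 7 mm above the deck whose round end, 72 mm across, covers the port. 0 = shut against its stop, pointing from its pivot along the bed's -x; opens towards the bed's +y to a stop at 1.25 rad. Starts shut or ajar (up to 0.15 rad). Stays where it is left. Either cover may be the binding one; this cannot be seen.
- pivot_l (a point): The left (+y of the bed) cover's upright pivot axis, at deck height, fixed to the bed; the knob's axis runs 100 mm from it. A free cover takes 1 to 2 N at its knob all the way. The binding one moves as easily at first, then meets a stiff, springy resistance from somewhere between 0.4 and 0.9 rad: stop when the push at the knob passes some 5 N; 15 N is forcing it.
- knob_l (a point): Top centre of the upright round orange knob on the left (+y of the bed) cover: 16 mm across, standing 54 mm clear above the plate. This point is 101 mm above the table; it moves with the cover. It can be pushed, or dragged between loosely open fingers, or held.
- socket_l (a point): Mouth centre of the left (+y of the bed) cover's lock socket, a round hole in the deck, 17 mm across, 30 mm deep, with a white painted ring round its mouth, 55 mm to the bed's +y side of the closed cover's knob axis. A pin standing in it keeps the shut cover from swinging open.
- cover_r (a joint): Swing angle of the right (-y of the bed) outlet cover, a flat steel plate 1 to 7 mm above the deck whose round end, 72 mm across, covers the port. 0 = shut against its stop, pointing from its pivot along the bed's -x; opens towards the bed's +y to a stop at 1.25 rad. Starts shut or ajar (up to 0.15 rad). Stays where it is left. Either cover may be the binding one; this cannot be seen.
- pivot_r (a point): The right (-y of the bed) cover's upright pivot axis, at deck height, fixed to the bed; the knob's axis runs 100 mm from it. A free cover takes 1 to 2 N at its knob all the way. The binding one moves as easily at first, then meets a stiff, springy resistance from somewhere between 0.4 and 0.9 rad: stop when the push at the knob passes some 5 N; 15 N is forcing it.
- knob_r (a point): Top centre of the upright round orange knob on the right (-y of the bed) cover: 16 mm across, standing 54 mm clear above the plate. This point is 101 mm above the table; it moves with the cover. It can be pushed, or dragged between loosely open fingers, or held.
- socket_r (a point): Mouth centre of the right (-y of the bed) cover's lock socket, a round hole in the deck, 17 mm across, 30 mm deep, with a white painted ring round its mouth, 55 mm to the bed's +y side of the closed cover's knob axis. A pin standing in it keeps the shut cover from swinging open.
- pin_head (a point): Centre of the red round head of the lock pin. The head is 28 mm across and 35 mm high; below it a steel shank of 14 mm diameter, 45 mm long, with a tapered foot, so the foot lies 62.5 mm below this point. z is up along the pin. At the start it stands in the rack's hole; fully home in a lock socket this point stands 72.5 mm above the table. Mass 80 g.
- rack: Dark wooden block fixed to the table, 80 x 80 x 40 mm, with one 17 mm hole, 30 mm deep, at its middle, holding the lock pin at the start. Origin: centre of its underside. May be on either side of the bed.
- basket: Loose orange plastic bowl, 160 mm across and 70 mm high, on the other side of the bed from the rack. Bystander. Origin: centre of its underside.
- jar: Loose glass jar with a green cap, 64 mm across, 100 mm high, beside the bed on its left. Bystander. Origin: centre of its underside.
- cup: Loose grey steel cup, 70 mm across and 80 mm high, beside the bed on its right. Bystander. Origin: centre of its underside.
Not all that is in view belongs to the job. Of the things shaped like the part that bears pin_head, the red one is meant.

How it is judged:
By the outcome, as a careful person would: the job done as asked, in the order asked, and still so for the second after the job is handed in, with the robot touching nothing.
It also fails if it takes over 70 s, if anything falls off the work surface, if the arm or the gripper's body presses on something with over 40 N, if the wrist force passes 120 N, or if a joint passes its speed limit or range.

ROBOT

A 6-joint arm with a two-finger parallel gripper is mounted at the origin on the work surface. World frame = base frame: x ahead of the robot, y to its left, z up, the work surface at z = 0. Lengths are in mm, angles in rad, forces in N, time in s.
With the tool pointing down it reaches from about 275 to 750 mm from the base axis. Payload 10.2 kg.
Tool frame: the origin (TCP) lies midway between the tips of the shut fingers; the grasp point (between the pads) lies grasp_offset behind it (grasp_offset is the distance from the TCP to the grasp point, in mm); x points along the fingers, z is the direction in which the jaws open and shut, and the axes are right-handed (so a half turn about x gives the same grasp; the last joint's range is limited). The gripper opens to 85 mm and grips with 20 to 120 N. Pads are 22 mm wide; open, the fingers measure 114 mm over their backs; the gripper's body (76 mm by 85 mm) begins 54 mm behind the grasp point. The pads swing forward as they close: fully open they stand 13 mm farther back than shut.
Start: joints at [1.061, 0.313, 1.498, -0, 1.331, -0.223], TCP at [148.527, 503.558, 231.294] pointing down, gripper open.
Joint ranges: [-2.94, 2.94], [-0.97, 2.17], [0.19, 2.56], [-1.23, 4.37], [0.02, 3.11], [-2.88, 2.88]. Speed limits (rad/s): [2.39, 2.39, 3.01, 3.14, 3.14, 3.14].

INTERFACE

Orientations are given as a unit quaternion [w, x, y, z].
In Python, from rig import sense, capture, calibration, finish_job, grasp_offset gives the robot as it stands.
- The arm moves only by the shell command python3 -m jog 'ROWS' [FORCE]. ROWS is JSON, a list of rows, each an object with "linear": the shift along the tool's x, y, z scaled (see below), a list of three; "rotation": the turn, a rotation vector about the tool's x, y, z scaled (see below), a list of three; "grip": the finger opening in mm, from 0 to 85.4. A call has 1 to 20 rows; each row is the pose to reach, as a shift and turn from the pose measured when the call began, along the tool's axes at that moment; what a row does not reach only later rows make up. The controller multiplies each number of a shift by 0.3 m and each number of a turn by 0.5 rad. A row lasts 1/12 s, in which the tool goes at most 41.7 mm and 7.16 degrees, less where a joint would pass 70% of its speed; a pose out of reach is approached as far as the arm can. A call with a number of a shift or a turn outside -1 to 1 is refused whole. A call with a gripper value outside its range is refused whole. The fingers move at their own pace and stop on an object; FORCE is the grip in N (left out, the last holds). Time passes only in rows, so rows that repeat a pose let the fingers close. It gives the time, the measured TCP pose, the force and the opening at its end, in the units of the state.
- sense(): the state, without advancing time (a new reading comes with each control period).
- capture(name): name is "scene" or "top" or "wrist"; returns (picture, depth): 400x640x3 uint8, red, green, blue; 400x640 float32, mm along the optical axis (not along the pixel's ray), 0 where there is no reading.
- calibration(name): a dict with "intrinsics" (3x3 intrinsics, pixels), "world_from_camera" (4x4, takes a point from camera to world coordinates). Camera axes: x right, y up, looking along -z (the intrinsics and any distortion apply to the point x, -y, -z); pixel columns grow to the right and rows downward; lengths in mm; the calibration is good to about 2 mm. A picture is of the moment at which its call begins: read the wrist's pose just before it. calibration takes no time and is no camera call; for the wrist camera it gives the pose at the moment of the call.
- finish_job(): hands the job in, once; it reports no verdict.
The state is a dict: "time_s": time; "joints": joint angles; "dq": joint speeds; "tau": joint torques, N m; "eef_pos": TCP position; "ee_rot": TCP orientation; "force": force on the tool from outside, world axes, zero at the start; "wrist_torque": the same for the moment, N m; "grip_width": opening from 0.0 (shut) to 1.0 (fully open).
Only numpy, scipy, OpenCV 4.12 (cv2) and the standard library are available. Lean on these libraries where they do the work, as an engineer would, in place of code of your own. Each camera call takes 0.05 s, during which the arm holds its last target.

## Working session

There is one attempt and no reset: what is moved stays moved. The work goes in short steps, Python scripts to look and compute and a shell command to move; the robot and the scene stay as the last step left them, time stands still between calls to the robot, and variables do not carry over. Pictures are saved under pics/ and viewed, and the job is handed in when it is done.

```bash
ls; mkdir -p pics
python3 - <<'E'
from rig import *
import cv2,numpy as np
s=sense();print(s);print(grasp_offset if not callable(grasp_offset) else grasp_offset())
for n in("scene","top"):
    c=calibration(n);print(n,c)
    p,d=capture(n);cv2.imwrite(f"pics/{n}0.png",p[:,:,::-1]);np.savez(f"pics/{n}0.npz",p=p,d=d)
E
```

```text
pics
{'time_s': 0.0, 'joints': array([ 1.06059048e+00,  3.13444653e-01,  1.49844780e+00, -2.32297683e-05,
        1.33101710e+00, -2.23401677e-01]), 'dq': array([ 1.74331370e-04,  1.65643478e-03,  4.16791102e-04,  4.81266122e-05,
       -1.53296224e-03, -7.15397893e-04]), 'tau': array([ 1.62280423e-03, -4.12268507e+01, -2.59744066e+01, -7.52445385e-05,
        4.12470661e-03, -1.69012333e-05]), 'eef_pos': array([148.40100815, 503.31119614, 230.7337838 ]), 'ee_rot': array([ 0.56589987, -0.42361023,  0.56674417,  0.42321715]), 'force': array([-0.57034718, -0.40203657,  1.13072836]), 'wrist_torque': array([-0.05349894, -0.07416363,  0.06492115]), 'grip_width': 0.9975437521233023}
18.700000000000003
scene {'intrinsics': array([[491.57577933,   0.        , 320.48219629],
       [  0.        , 491.57577933, 194.80079339],
       [  0.        ,   0.        ,   1.        ]]), 'world_from_camera': array([[ 6.37730033e-01, -5.06685093e-01,  5.80147069e-01,
         1.24103006e+03],
       [ 7.70125693e-01,  4.33494887e-01, -4.67962179e-01,
        -6.29732885e+02],
       [-1.43813284e-02,  7.45219699e-01,  6.66663916e-01,
         9.51732716e+02],
       [ 0.00000000e+00,  0.00000000e+00,  0.00000000e+00,
         1.00000000e+00]])}
top {'intrinsics': array([[515.14694153,   0.        , 324.25696261],
       [  0.        , 515.14694153, 194.12081715],
       [  0.        ,   0.        ,   1.        ]]), 'world_from_camera': array([[ 1.24970042e-02,  9.95101667e-01, -9.80637440e-02,
         3.60997839e+02],
       [-9.99921765e-01,  1.23840639e-02, -1.76032381e-03,
        -5.77693148e+01],
       [-5.37273487e-04,  9.80780708e-02,  9.95178579e-01,
         1.73776044e+03],
       [ 0.00000000e+00,  0.00000000e+00,  0.00000000e+00,
         1.00000000e+00]])}
```

View pics/scene0.png

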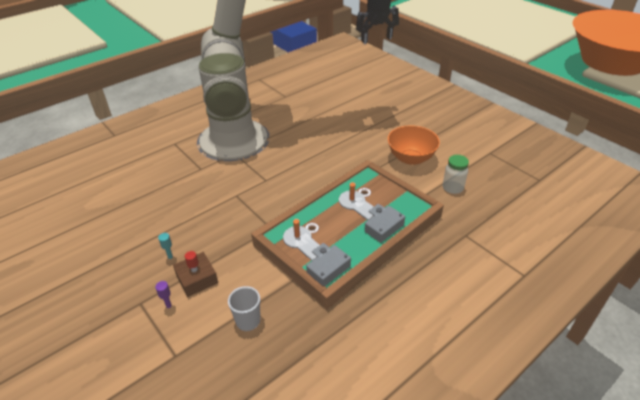

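View pics/top0.png

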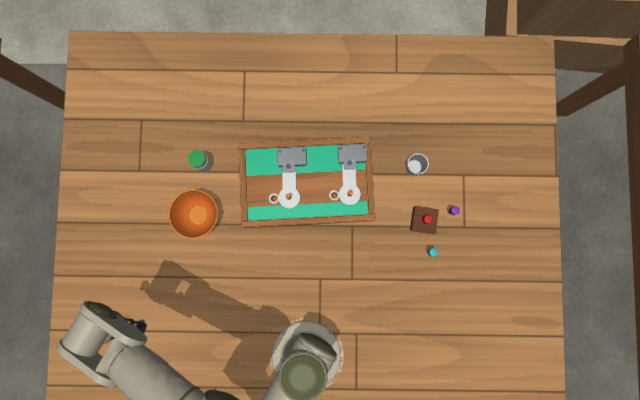

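```bash
cat > h.py <<'E'
import numpy as np,cv2
from rig import *
def ray(n,u,v,z,c=None):
    c=c or calibration(n);K=c["intrinsics"];T=c["world_from_camera"]
    d=T[:3,:3]@np.array([(u-K[0,2])/K[0,0],-(v-K[1,2])/K[1,1],-1]);o=T[:3,3]
    return o+d*(z-o[2])/d[2]
def blobs(p,lo,hi,amin=4):
    h=cv2.cvtColor(p,cv2.COLOR_RGB2HSV)
    m=cv2.inRange(h,np.array(lo),np.array(hi))
    n,l,st,ce=cv2.connectedComponentsWithStats(m)
    return [(ce[i].round(1),st[i]) for i in range(1,n) if st[i][4]>=amin],m
E
python3 - <<'E'
from h import *
for n in("top","scene"):
    f=np.load(f"pics/{n}0.npz");p=f["p"]
    print(n)
    for nm,lo,hi,z,a in(("orange",(5,150,120),(14,255,255),101,4),("red",(0,170,80),(4,255,255),90,4),("green",(70,120,80),(85,255,255),40,200),("white",(0,0,190),(180,45,255),40,5)):
        b,m=blobs(p,lo,hi,a)
        for c,s in b: print(nm,c,s,ray(n,*c,z).round(0))
p=np.load("pics/top0.npz")["p"]
cv2.imwrite("pics/t_crop.png",cv2.resize(p[130:235,232:470,::-1],None,fx=3.3,fy=3.3,interpolation=cv2.INTER_CUBIC))
p=np.load("pics/scene0.npz")["p"]
cv2.imwrite("pics/s_crop.png",cv2.resize(p[150:340,140:450,::-1],None,fx=2.5,fy=2.5,interpolation=cv2.INTER_CUBIC))
E
```

```text
top
orange [192.6 213.4] [ 169  189   49   50 1839] [455. 363. 101.]
orange [349.5 192.5] [348 191   4   5  13] [ 528. -135.  101.]
orange [288.  195.8] [286 194   5   5  13] [515.  61. 101.]
red [427.4 218.8] [423 215  10   9  68] [ 448. -386.   90.]
green [320.5 159.5] [296 145  46  28 904] [644. -41.  40.]
green [262.  161.9] [246 149  36  26 812] [634. 154.  40.]
green [306.9 210.6] [ 248  201  120   19 1458] [473.   2.  40.]
white [414.2 166. ] [408 161  13  12 116] [ 626. -353.   40.]
white [348.1 188. ] [329 166  31  39 550] [ 550. -134.   40.]
white [287.8 191.2] [269 172  31  36 548] [537.  66.  40.]
white [ 82.3 335.6] [ 72 322  21  30 157] [ 60. 720.  40.]
white [290.2 330.4] [286 327   9   8  21] [85. 50. 40.]
white [123.6 338.7] [121 335   7   8  33] [ 52. 586.  40.]
white [315.5 350.7] [314 349   4   4   6] [ 22. -33.  40.]
white [ 99.1 378.9] [ 97 376   5   7  18] [-75. 658.  40.]
white [286.3 398.6] [285 398   4   2   7] [-128.   58.   40.]
scene
orange [610.2  28.6] [ 574    9   66   44 2256] [ 486. 1518.  101.]
orange [413.3 142.4] [ 388  126   52   36 1391] [500. 3
[... 547 characters left out ...]
 871] [651. -38.  40.]
white [4.094e+02 4.000e-01] [408   0   4   2   5] [-378. 1266.   40.]
white [219.2  47.8] [214  44  12   8  77] [-544.  278.   40.]
white [ 74.  121.7] [ 73 121   3   3   7] [-380. -387.   40.]
white [257.4 126.1] [256 125   3   4   8] [49. 69. 40.]
white [206.7 143.4] [201 129  14  25 154] [  25. -108.   40.]
white [259.4 139.2] [258 132   4  14  41] [116.  32.  40.]
white [357.3 201.7] [339 188  33  30 426] [535.  69.  40.]
white [302.4 239.2] [283 223  36  35 539] [ 548. -132.   40.]
white [237.  288.4] [233 287   9   5   9] [ 571. -342.   40.]
white [257.6 293. ] [255 289   5   9   9] [ 613. -313.   40.]
white [228.1 301.5] [228 298   2   8   8] [ 590. -377.   40.]
```

View pics/t_crop.png

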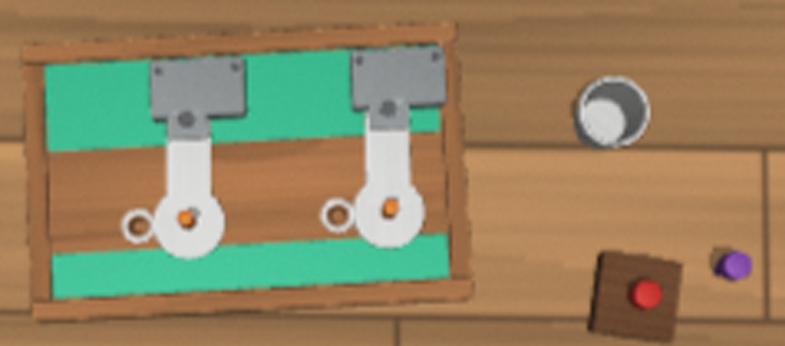

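View pics/s_crop.png

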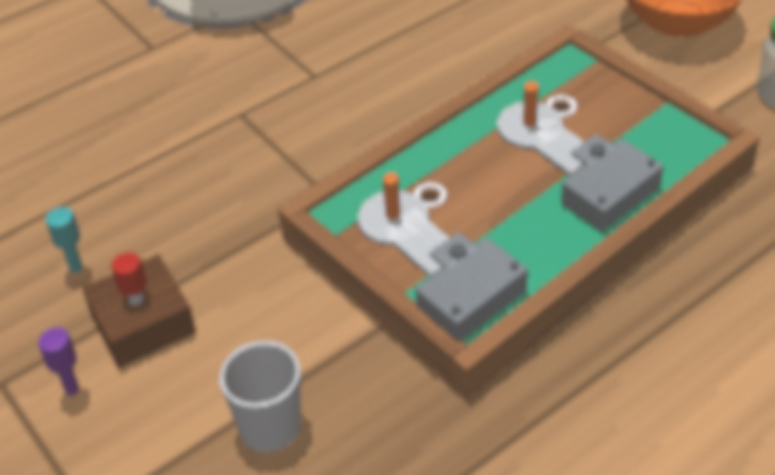

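```bash
cat >> h.py <<'E'
def R(q=None):
    from scipy.spatial.transform import Rotation as Ro
    q=sense()["ee_rot"] if q is None else q
    return Ro.from_quat([q[1],q[2],q[3],q[0]]).as_matrix()
def go(target,jaw=None,pos=None,Rm=None):
    """row numbers: shift scaled, turn about tool x scaled, to make TCP=target, jaw z along yaw angle jaw (mod pi)"""
    from scipy.spatial.transform import Rotation as Ro
    s=sense();pos=s["eef_pos"] if pos is None else pos;Rm=R() if Rm is None else Rm
    l=Rm.T@(np.array(target)-pos)/300
    best=None
    if jaw is not None:
        for k in(0,1):
            z=np.array([np.cos(jaw+k*np.pi),np.sin(jaw+k*np.pi),0]);x=np.array([0,0,-1.]);y=np.cross(z,x)
            rv=Ro.from_matrix(Rm.T@np.column_stack([x,y,z])).as_rotvec()/.5
            if best is None or np.linalg.norm(rv)<np.linalg.norm(best): best=rv
    return l.round(3),None if best is None else best.round(3)
def st():
    s=sense();return dict(t=round(s["time_s"],2),p=s["eef_pos"].round(1),F=s["force"].round(2),g=round(s["grip_width"]*85.4,1),z=R()[:,2].round(3),x=R()[:,0].round(3),j6=s["joints"].round(2))
E
python3 - <<'E'
from h import *
print(R().round(3))
r=lambda u,v,z:ray("top",232+u/3.3,130+v/3.3,z)
print("sockets",r(138,226,40)[:2],r(338,215,40)[:2])
print("knobs",r(186.5,219,101)[:2],r(390,208,101)[:2])
print("dots",r(186,120,74)[:2],r(388,108,74)[:2])
c=[r(24,44,48),r(453,24,48),r(473,292,48),r(34,318,48)]
for i in range(4):
    e=c[(i+1)%4]-c[i];print(c[i][:2].round(),np.linalg.norm(e).round(),np.arctan2(e[1],e[0]).round(3))
print(np.mean(c,0))
f=np.load("pics/top0.npz")["p"]
b,m=blobs(f,(70,120,80),(85,255,255),200)
# edges of green mesh bottom
cs,_=cv2.findContours(m,cv2.RETR_EXTERNAL,cv2.CHAIN_APPROX_NONE)
for q in cs:
    if cv2.contourArea(q)>200:
        (cx,cy),wh,a=cv2.minAreaRect(q);print(cx,cy,wh,a)
print("pins",r(647,293,90)[:2],"cyan",ray("top",433,252,80)[:2],"purple",ray("top",455,210,80)[:2])
E
```

```text
[[-0.001 -0.959  0.283]
 [-0.001  0.283  0.959]
 [-1.     0.    -0.001]]
sockets [511.70653679 111.94453221] [525.28323088 -88.46994253]
knobs [513.67098559  59.09403286] [ 526.81136239 -137.60832997]
dots [614.48266694  63.41379127] [ 628.95524712 -136.19496446]
[694. 230.] 433.0 -1.511
[ 720. -202.] 271.0 -3.064
[ 449. -223.] 437.0 1.642
[418. 212.] 276.0 0.065
[570.21377352   4.21247921  48.        ]
307.5127258300781 210.23870849609375 (12.981649398803711, 119.68186950683594) 86.9552230834961
263.5 161.5 (25.0, 35.0) 90.0
318.0027770996094 158.552490234375 (25.280797958374023, 45.358272552490234) 86.98721313476562
pins [ 448.22009972 -387.85405149] cyan [ 342.70782333 -404.87838176] purple [ 478.16723802 -476.88308679]
```

```bash
r='{"linear":[-0.12,-0.88,-0.675],"rotation":[0,0,0],"grip":85}'
python3 -m jog '[{"linear":[-0.12,-0.88,-0.675],"rotation":[0,0,0],"grip":60},{"linear":[-0.12,-0.88,-0.675],"rotation":[0,0,0],"grip":60},{"linear":[-0.12,-0.88,-0.675],"rotation":[0,0,0],"grip":60},{"linear":[-0.12,-0.88,-0.675],"rotation":[0,0,0],"grip":60},{"linear":[-0.12,-0.88,-0.675],"rotation":[0,0,0],"grip":60},{"linear":[-0.12,-0.88,-0.675],"rotation":[0,0,0],"grip":60},{"linear":[-0.12,-0.88,-0.675],"rotation":[0,0,0],"grip":60},{"linear":[-0.12,-0.88,-0.675],"rotation":[0,0,0],"grip":60},{"linear":[-0.12,-0.88,-0.675],"rotation":[0,0,0],"grip":60}]'
python3 -c "
from h import *
print(st());print(go([540,-35,300],1.639))"
```

```text
time_s: 0.85
eef_pos: [347.7, 229.9, 267.4]
ee_rot: [0.568, -0.422, 0.568, 0.421]
force: [-0.8, 0.2, -0.1]
grip_width: 0.701
{'t': 0.85, 'p': array([347.7, 229.9, 267.4]), 'F': array([-0.84,  0.17, -0.14]), 'g': 59.9, 'z': array([ 0.289,  0.957, -0.002]), 'x': array([ 0.001, -0.002, -1.   ]), 'j6': array([ 0.3 ,  0.04,  1.73, -0.  ,  1.37, -0.97])}
(array([-0.106, -0.869, -0.66 ]), array([-0.724, -0.004,  0.003]))
```

```bash
python3 -m jog '[{"linear":[-0.106,-0.87,-0.66],"rotation":[-0.72,0,0],"grip":60},{"linear":[-0.106,-0.87,-0.66],"rotation":[-0.72,0,0],"grip":60},{"linear":[-0.106,-0.87,-0.66],"rotation":[-0.72,0,0],"grip":60},{"linear":[-0.106,-0.87,-0.66],"rotation":[-0.72,0,0],"grip":60},{"linear":[-0.106,-0.87,-0.66],"rotation":[-0.72,0,0],"grip":60},{"linear":[-0.106,-0.87,-0.66],"rotation":[-0.72,0,0],"grip":60},{"linear":[-0.106,-0.87,-0.66],"rotation":[-0.72,0,0],"grip":60},{"linear":[-0.106,-0.87,-0.66],"rotation":[-0.72,0,0],"grip":60},{"linear":[-0.106,-0.87,-0.66],"rotation":[-0.72,0,0],"grip":60},{"linear":[-0.106,-0.87,-0.66],"rotation":[-0.72,0,0],"grip":60}]'
python3 -c "
from h import *
print(st());c=calibration('wrist');print(c)
p,d=capture('wrist');cv2.imwrite('pics/w1.png',p[:,:,::-1]);np.savez('pics/w1.npz',p=p,d=d,K=c['intrinsics'],T=c['world_from_camera'])"
```

```text
time_s: 1.68
eef_pos: [541.8, -38.3, 298.9]
ee_rot: [-0.483, 0.516, -0.485, -0.515]
force: [0.3, -0.0, 0.3]
grip_width: 0.702
{'t': 1.68, 'p': array([541.8, -38.3, 298.9]), 'F': array([ 0.26, -0.03,  0.27]), 'g': 59.9, 'z': array([-0.063,  0.998, -0.002]), 'x': array([-0.   , -0.002, -1.   ]), 'j6': array([-0.29,  0.32,  1.32, -0.  ,  1.51, -1.92])}
{'intrinsics': array([[354.28543637,   0.        , 312.83356153],
       [  0.        , 354.28543637, 196.04709206],
       [  0.        ,   0.        ,   1.        ]]), 'world_from_camera': array([[-6.33600100e-02, -9.54137844e-01, -2.92585858e-01,
         4.66860678e+02],
       [ 9.97986614e-01, -6.14182794e-02, -1.58276177e-02,
        -4.16707723e+01],
       [-2.86839092e-03, -2.92999608e-01,  9.56108259e-01,
         4.42313937e+02],
       [ 0.00000000e+00,  0.00000000e+00,  0.00000000e+00,
         1.00000000e+00]])}
```

View pics/w1.png

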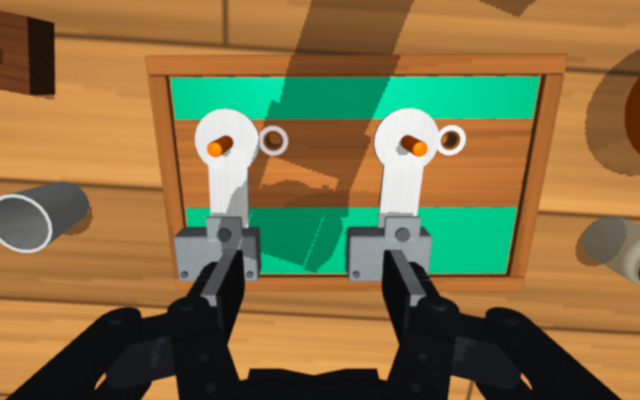

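Run:
```python
from h import *
f=np.load("pics/w1.npz");p=f["p"];c=dict(intrinsics=f["K"],world_from_camera=f["T"])
b,m=blobs(p,(8,200,200),(18,255,255),20)
for q,s in b: print("knobtop",q,s,ray("wrist",*q,101,c).round(1))
b,m=blobs(p,(0,0,200),(180,40,255),40)
for q,s in b: print("white",q,s)
# rings: outer ellipse fit by white contour near
for cx,cy in((273,140),(451,139)):
    x0,y0=cx-19,cy-19
    w=p[y0:y0+38,x0:x0+38]; h=cv2.cvtColor(w,cv2.COLOR_RGB2HSV)
    nw=((h[:,:,1]>70)|(h[:,:,2]<150)).astype(np.uint8)
    n,l,st_,ce=cv2.connectedComponentsWithStats(nw,connectivity=4)
    i=l[cy-y0,cx-x0]; q=ce[i]+[x0,y0]; print("hole",q,st_[i],ray("wrist",*q,40,c).round(1))
for u,v in((223.5,235),(402.5,235)): print("dot",ray("wrist",u,v,74,c).round(1))
```

```text
knobtop [214.4 149. ] [208 142  14  14 145] [ 529.9 -134.2  101. ]
knobtop [419.3 148.7] [413 142  14  14 141] [516.9  63.7 101. ]
white [226.1 153.3] [ 195  109   64  104 3766]
white [407.  156.8] [ 375  108   90  108 4609]
white [273.6 139.7] [260 127  27  28 203]
white [ 28.4 227. ] [  0 195  51  58 245]
hole [272.84666667 140.44      ] [ 10  10  19  20 300] [527.1 -84.4  40. ]
hole [450. 140.] [  9  11  19  19 291] [513.8 115.7  40. ]
dot [ 631.8 -133.1   74. ]
dot [618.8  67.9  74. ]
```

```bash
python3 -c "
from h import *
print(go([516,62,150],1.639))"
```

```text
(array([0.496, 0.061, 0.333]), array([-0.008, -0.003, -0.001]))
```

```bash
python3 -m jog '[{"linear":[0.2,0.061,0.333],"rotation":[-0.008,0,0],"grip":60},{"linear":[0.3,0.061,0.333],"rotation":[-0.008,0,0],"grip":60},{"linear":[0.496,0.061,0.333],"rotation":[-0.008,0,0],"grip":60},{"linear":[0.496,0.061,0.333],"rotation":[-0.008,0,0],"grip":60},{"linear":[0.496,0.061,0.333],"rotation":[-0.008,0,0],"grip":60},{"linear":[0.496,0.061,0.333],"rotation":[-0.008,0,0],"grip":60},{"linear":[0.496,0.061,0.333],"rotation":[-0.008,0,0],"grip":60},{"linear":[0.496,0.061,0.333],"rotation":[-0.008,0,0],"grip":60}]'
python3 - <<'E'
from h import *
print(st());c=calibration('wrist')
p,d=capture('wrist');print(sense()["dq"].round(3));cv2.imwrite('pics/w2.png',p[:,:,::-1]);np.savez('pics/w2.npz',p=p,d=d,K=c['intrinsics'],T=c['world_from_camera'])
b,m=blobs(p,(8,200,200),(18,255,255),20)
for q,s in b: print("knobtop",q,s,ray("wrist",*q,101,c).round(1))
E
```

```text
time_s: 2.4
eef_pos: [516.8, 62.0, 151.9]
ee_rot: [-0.483, 0.518, -0.483, -0.516]
force: [0.4, 0.1, 0.0]
grip_width: 0.702
{'t': 2.4, 'p': array([516.8,  62. , 151.9]), 'F': array([0.45, 0.08, 0.03]), 'g': 60.0, 'z': array([-0.068,  0.998, -0.002]), 'x': array([ 0.002, -0.002, -1.   ]), 'j6': array([-0.11,  0.38,  1.62, -0.  ,  1.14, -1.74])}
[-0.008  0.001  0.002  0.001 -0.007  0.001]
knobtop [315.1 222.3] [304 212  23  21 372] [517.4  64.2 101. ]
```

View pics/w2.png

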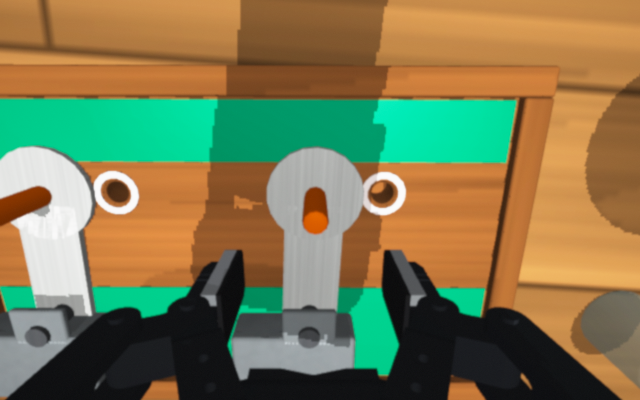

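```bash
python3 -m jog '[{"linear":[0.1,0,0.004],"rotation":[0,0,0],"grip":60},{"linear":[0.2,0,0.005],"rotation":[0,0,0],"grip":60},{"linear":[0.287,0,0.005],"rotation":[0,0,0],"grip":60},{"linear":[0.287,0,0.005],"rotation":[0,0,0],"grip":50},{"linear":[0.287,0,0.005],"rotation":[0,0,0],"grip":40},{"linear":[0.287,0,0.005],"rotation":[0,0,0],"grip":24},{"linear":[0.287,0,0.005],"rotation":[0,0,0],"grip":24},{"linear":[0.287,0,0.005],"rotation":[0,0,0],"grip":24},{"linear":[0.287,0,0.005],"rotation":[0,0,0],"grip":24},{"linear":[0.287,0,0.005],"rotation":[0,0,0],"grip":24}]' 20
python3 - <<'E'
from h import *
print(st());c=calibration('wrist')
p,d=capture('wrist');cv2.imwrite('pics/w3.png',p[:,:,::-1])
E
```

```text
time_s: 3.28
eef_pos: [517.4, 63.0, 66.6]
ee_rot: [-0.483, 0.518, -0.482, -0.515]
force: [0.2, -0.5, 0.0]
grip_width: 0.279
{'t': 3.28, 'p': array([517.4,  63. ,  66.6]), 'F': array([ 0.23, -0.46,  0.01]), 'g': 23.8, 'z': array([-0.068,  0.998, -0.003]), 'x': array([ 0.004, -0.002, -1.   ]), 'j6': array([-0.1 ,  0.5 ,  1.7 , -0.  ,  0.94, -1.74])}
```

View pics/w3.png

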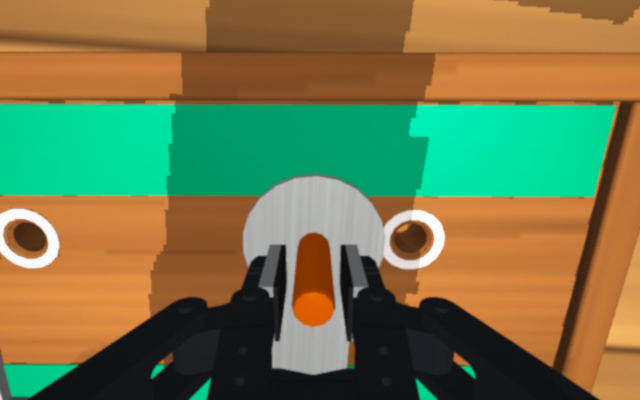

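```bash
cat > chk.py <<'E'
import sys
from h import *
s=sense();Rm=R();f=Rm.T@s["force"];P=np.array([float(sys.argv[2]),float(sys.argv[3])])
d=s["eef_pos"][:2]-P
print("t%.2f Ft %.2f Fr %.2f Fx %.2f  r %.1f jawturn %.3f pos %s g %.1f"%(s["time_s"],f[2],f[1],f[0],np.hypot(*d),1.639-np.arctan2(*Rm[1::-1,2]),s["eef_pos"].round(1),s["grip_width"]*85.4))
sys.exit(0 if abs(f[2])<float(sys.argv[1]) and abs(f[1])<6 else 1)
E
python3 -m jog '[{"linear":[0,-0.0004,0.0167],"rotation":[0.1,0,0],"grip":24},{"linear":[0,-0.0017,0.0333],"rotation":[0.2,0,0],"grip":24},{"linear":[0,-0.0037,0.05],"rotation":[0.3,0,0],"grip":24},{"linear":[0,-0.0066,0.0662],"rotation":[0.4,0,0],"grip":24}]' >/dev/null; python3 chk.py 3.5 617 66 && python3 -m jog '[{"linear":[0,-0.0004,0.0167],"rotation":[0.1,0,0],"grip":24},{"linear":[0,-0.0017,0.0333],"rotation":[0.2,0,0],"grip":24},{"linear":[0,-0.0025,0.041],"rotation":[0.25,0,0],"grip":24},{"linear":[0,-0.0025,0.041],"rotation":[0.25,0,0],"grip":24}]' >/dev/null; python3 chk.py 3.5 617 66
```

```text
t3.67 Ft -1.19 Fr -0.92 Fx 0.30  r 100.3 jawturn 0.203 pos [518.1  83.1  66.6] g 23.8
t4.00 Ft -0.00 Fr -1.22 Fx -0.06  r 100.8 jawturn 0.328 pos [520.6  95.5  66.7] g 23.9
```

```bash
python3 -m jog '[{"linear":[0,-0.0001,0.01],"rotation":[0.06,0,0],"grip":24},{"linear":[0,-0.0002,0.01],"rotation":[0.06,0,0],"grip":24}]' >/dev/null; python3 chk.py 3.5 617 66 && python3 -m jog '[{"linear":[0,-0.0001,0.01],"rotation":[0.06,0,0],"grip":24},{"linear":[0,-0.0002,0.01],"rotation":[0.06,0,0],"grip":24}]' >/dev/null; python3 chk.py 3.5 617 66 && python3 -m jog '[{"linear":[0,-0.0001,0.01],"rotation":[0.06,0,0],"grip":24},{"linear":[0,-0.0002,0.01],"rotation":[0.06,0,0],"grip":24}]' >/dev/null; python3 chk.py 3.5 617 66 && python3 -m jog '[{"linear":[0,-0.0001,0.01],"rotation":[0.06,0,0],"grip":24},{"linear":[0,-0.0002,0.01],"rotation":[0.06,0,0],"grip":24}]' >/dev/null; python3 chk.py 3.5 617 66
```

```text
t4.17 Ft 0.99 Fr 0.01 Fx -0.85  r 100.9 jawturn 0.358 pos [521.5  98.5  66.8] g 23.8
t4.33 Ft 0.27 Fr 0.27 Fx -0.14  r 101.0 jawturn 0.388 pos [522.5 101.4  66.8] g 24.2
t4.50 Ft 0.29 Fr -0.23 Fx 0.17  r 101.1 jawturn 0.417 pos [523.5 104.3  66.9] g 24.3
t4.67 Ft 0.50 Fr 0.42 Fx 0.75  r 101.1 jawturn 0.446 pos [524.6 107.1  66.9] g 24.4
```

Run:
```python
from h import *
p,d=capture('wrist');cv2.imwrite('pics/w4.png',p[:,:,::-1])
```

```text
(no output)
```

View pics/w4.png

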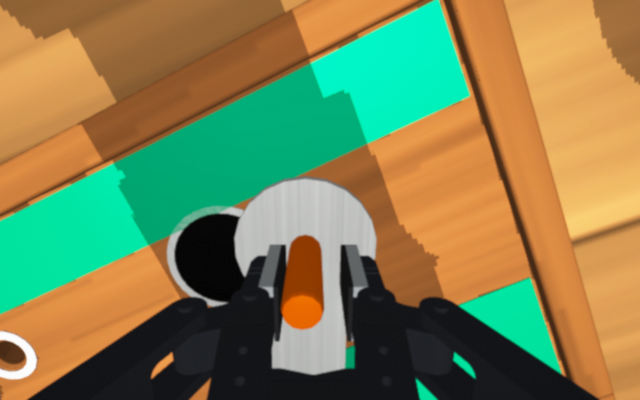

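```bash
python3 -m jog '[{"linear":[0,-0.0001,0.01],"rotation":[0.06,0,0],"grip":24},{"linear":[0,-0.0002,0.01],"rotation":[0.06,0,0],"grip":24}]' >/dev/null; python3 chk.py 3.5 617 66 && python3 -m jog '[{"linear":[0,-0.0001,0.01],"rotation":[0.06,0,0],"grip":24},{"linear":[0,-0.0002,0.01],"rotation":[0.06,0,0],"grip":24}]' >/dev/null && python3 chk.py 3.5 617 66 && python3 -m jog '[{"linear":[0,-0.0001,0.01],"rotation":[0.06,0,0],"grip":24},{"linear":[0,-0.0002,0.01],"rotation":[0.06,0,0],"grip":24}]' >/dev/null && python3 chk.py 3.5 617 66 && python3 -m jog '[{"linear":[0,-0.0001,0.01],"rotation":[0.06,0,0],"grip":24},{"linear":[0,-0.0002,0.01],"rotation":[0.06,0,0],"grip":24}]' >/dev/null && python3 chk.py 3.5 617 66 && python3 -m jog '[{"linear":[0,-0.0001,0.01],"rotation":[0.06,0,0],"grip":24},{"linear":[0,-0.0002,0.01],"rotation":[0.06,0,0],"grip":24}]' >/dev/null && python3 chk.py 3.5 617 66 && python3 -m jog '[{"linear":[0,-0.0001,0.01],"rotation":[0.06,0,0],"grip":24},{"linear":[0,-0.0002,0.01],"rotation":[0.06,0,0],"grip":24}]' >/dev/null && python3 chk.py 3.5 617 66 && python3 -m jog '[{"linear":[0,-0.0001,0.01],"rotation":[0.06,0,0],"grip":24},{"linear":[0,-0.0002,0.01],"rotation":[0.06,0,0],"grip":24}]' >/dev/null && python3 chk.py 3.5 617 66 && python3 -m jog '[{"linear":[0,-0.0001,0.01],"rotation":[0.06,0,0],"grip":24},{"linear":[0,-0.0002,0.01],"rotation":[0.06,0,0],"grip":24}]' >/dev/null && python3 chk.py 3.5 617 66
```

```text
t4.88 Ft 0.19 Fr -0.69 Fx -1.24  r 101.2 jawturn 0.474 pos [525.7 109.8  66.9] g 24.0
t5.05 Ft 0.44 Fr 0.56 Fx -0.82  r 101.3 jawturn 0.503 pos [527.  112.5  66.9] g 24.0
t5.22 Ft 0.50 Fr -0.37 Fx -0.14  r 101.5 jawturn 0.532 pos [528.3 115.3  66.9] g 24.0
t5.38 Ft -0.12 Fr 0.08 Fx 0.25  r 101.6 jawturn 0.561 pos [529.7 118.   66.9] g 23.8
t5.55 Ft 0.12 Fr -0.37 Fx -0.26  r 101.7 jawturn 0.590 pos [531.2 120.6  66.9] g 24.0
t5.72 Ft 0.38 Fr -0.11 Fx 0.81  r 101.8 jawturn 0.619 pos [532.7 123.2  66.9] g 23.8
t5.88 Ft -0.13 Fr 0.40 Fx 0.17  r 102.0 jawturn 0.647 pos [534.4 125.8  66.9] g 24.1
t6.05 Ft -0.92 Fr -0.59 Fx -0.19  r 102.1 jawturn 0.676 pos [536.1 128.3  66.9] g 24.0
```

```bash
python3 -m jog '[{"linear":[0,-0.0005,0.01],"rotation":[0.06,0,0],"grip":24},{"linear":[0,-0.001,0.01],"rotation":[0.06,0,0],"grip":24}]' >/dev/null; python3 chk.py 3.5 617 66 && python3 -m jog '[{"linear":[0,-0.0005,0.01],"rotation":[0.06,0,0],"grip":24},{"linear":[0,-0.001,0.01],"rotation":[0.06,0,0],"grip":24}]' >/dev/null && python3 chk.py 3.5 617 66 && python3 -m jog '[{"linear":[0,-0.0005,0.01],"rotation":[0.06,0,0],"grip":24},{"linear":[0,-0.001,0.01],"rotation":[0.06,0,0],"grip":24}]' >/dev/null && python3 chk.py 3.5 617 66 && python3 -m jog '[{"linear":[0,-0.0005,0.01],"rotation":[0.06,0,0],"grip":24},{"linear":[0,-0.001,0.01],"rotation":[0.06,0,0],"grip":24}]' >/dev/null && python3 chk.py 3.5 617 66 && python3 -m jog '[{"linear":[0,-0.0001,0.01],"rotation":[0.06,0,0],"grip":24},{"linear":[0,-0.0005,0.01],"rotation":[0.06,0,0],"grip":24}]' >/dev/null && python3 chk.py 3.5 617 66 && python3 -m jog '[{"linear":[0,-0.0001,0.01],"rotation":[0.06,0,0],"grip":24},{"linear":[0,-0.0005,0.01],"rotation":[0.06,0,0],"grip":24}]' >/dev/null && python3 chk.py 3.5 617 66 && python3 -m jog '[{"linear":[0,-0.0001,0.01],"rotation":[0.06,0,0],"grip":24},{"linear":[0,-0.0005,0.01],"rotation":[0.06,0,0],"grip":24}]' >/dev/null && python3 chk.py 3.5 617 66 && python3 -m jog '[{"linear":[0,-0.0001,0.01],"rotation":[0.06,0,0],"grip":24},{"linear":[0,-0.0005,0.01],"rotation":[0.06,0,0],"grip":24}]' >/dev/null && python3 chk.py 3.5 617 66 && python3 -m jog '[{"linear":[0,-0.0001,0.01],"rotation":[0.06,0,0],"grip":24},{"linear":[0,-0.0005,0.01],"rotation":[0.06,0,0],"grip":24}]' >/dev/null && python3 chk.py 3.5 617 66 && python3 -m jog '[{"linear":[0,-0.0001,0.01],"rotation":[0.06,0,0],"grip":24},{"linear":[0,-0.0005,0.01],"rotation":[0.06,0,0],"grip":24}]' >/dev/null && python3 chk.py 3.5 617 66
```

```text
t6.22 Ft 0.28 Fr 0.40 Fx -0.57  r 102.1 jawturn 0.705 pos [538.  130.6  66.9] g 24.1
t6.38 Ft -0.53 Fr 0.82 Fx 0.15  r 101.9 jawturn 0.733 pos [540.1 132.8  66.9] g 24.1
t6.55 Ft -0.76 Fr 0.23 Fx -0.22  r 101.8 jawturn 0.762 pos [542.2 135.   66.9] g 24.3
t6.72 Ft -0.86 Fr 0.25 Fx -0.31  r 101.7 jawturn 0.791 pos [544.3 137.2  66.9] g 24.0
t6.88 Ft -0.06 Fr 0.46 Fx -0.83  r 101.8 jawturn 0.819 pos [546.5 139.4  66.9] g 24.4
t7.05 Ft -0.10 Fr -0.63 Fx -0.84  r 101.8 jawturn 0.848 pos [548.7 141.5  66.9] g 23.9
t7.22 Ft -0.06 Fr -0.25 Fx 0.62  r 101.8 jawturn 0.877 pos [550.9 143.5  66.9] g 24.1
t7.38 Ft 0.16 Fr -1.34 Fx -0.17  r 101.9 jawturn 0.906 pos [553.3 145.5  66.9] g 24.0
t7.55 Ft -0.53 Fr 0.17 Fx -0.46  r 101.9 jawturn 0.934 pos [555.6 147.4  66.9] g 23.7
t7.72 Ft 0.25 Fr -0.35 Fx -0.15  r 102.0 jawturn 0.963 pos [558.1 149.2  67. ] g 24.3
```

```bash
python3 -m jog '[{"linear":[0,-0.0005,0.01],"rotation":[0.06,0,0],"grip":24},{"linear":[0,-0.001,0.01],"rotation":[0.06,0,0],"grip":24}]' >/dev/null; python3 chk.py 3.5 617 66 && python3 -m jog '[{"linear":[0,-0.0005,0.01],"rotation":[0.06,0,0],"grip":24},{"linear":[0,-0.001,0.01],"rotation":[0.06,0,0],"grip":24}]' >/dev/null && python3 chk.py 3.5 617 66 && python3 -m jog '[{"linear":[0,-0.0005,0.01],"rotation":[0.06,0,0],"grip":24},{"linear":[0,-0.001,0.01],"rotation":[0.06,0,0],"grip":24}]' >/dev/null && python3 chk.py 3.5 617 66 && python3 -m jog '[{"linear":[0,-0.0005,0.01],"rotation":[0.06,0,0],"grip":24},{"linear":[0,-0.001,0.01],"rotation":[0.06,0,0],"grip":24}]' >/dev/null && python3 chk.py 3.5 617 66 && python3 -m jog '[{"linear":[0,-0.0001,0.01],"rotation":[0.06,0,0],"grip":24},{"linear":[0,-0.0005,0.01],"rotation":[0.06,0,0],"grip":24}]' >/dev/null && python3 chk.py 3.5 617 66 && python3 -m jog '[{"linear":[0,-0.0001,0.01],"rotation":[0.06,0,0],"grip":24},{"linear":[0,-0.0005,0.01],"rotation":[0.06,0,0],"grip":24}]' >/dev/null && python3 chk.py 3.5 617 66 && python3 -m jog '[{"linear":[0,-0.0001,0.01],"rotation":[0.06,0,0],"grip":24},{"linear":[0,-0.0005,0.01],"rotation":[0.06,0,0],"grip":24}]' >/dev/null && python3 chk.py 3.5 617 66
python3 - <<'E'
from h import *
p,d=capture('wrist');cv2.imwrite('pics/w5.png',p[:,:,::-1])
E
```

```text
t7.88 Ft -0.06 Fr -0.54 Fx 1.07  r 101.9 jawturn 0.992 pos [560.6 150.9  67. ] g 24.1
t8.05 Ft -0.58 Fr 0.09 Fx 0.39  r 101.9 jawturn 1.021 pos [563.2 152.5  67. ] g 23.8
t8.22 Ft 0.12 Fr -0.60 Fx -0.37  r 101.8 jawturn 1.049 pos [565.9 154.   67. ] g 23.9
t8.38 Ft 0.45 Fr 0.49 Fx 0.73  r 101.6 jawturn 1.078 pos [568.6 155.4  67. ] g 24.1
t8.55 Ft 0.42 Fr -0.72 Fx -0.18  r 101.7 jawturn 1.107 pos [571.3 156.9  67.1] g 23.9
t8.72 Ft 0.66 Fr -0.23 Fx -0.17  r 101.8 jawturn 1.136 pos [574.  158.3  67.1] g 24.0
t8.88 Ft -0.40 Fr -0.11 Fx 0.15  r 101.9 jawturn 1.164 pos [576.7 159.6  67.1] g 24.2
```

View pics/w5.png

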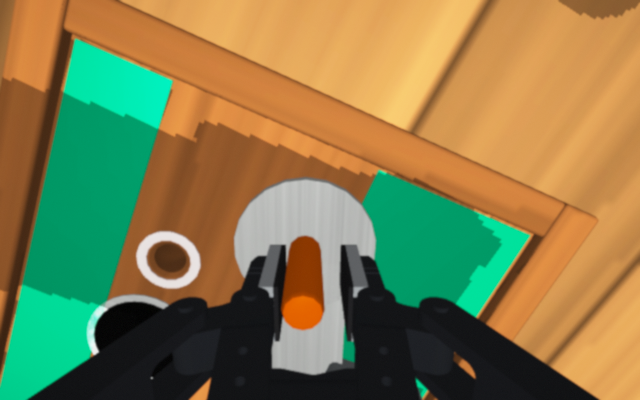

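```bash
python3 -m jog '[{"linear":[0,-0.0005,0.01],"rotation":[0.06,0,0],"grip":24},{"linear":[0,-0.001,0.01],"rotation":[0.06,0,0],"grip":24}]' >/dev/null; python3 chk.py 3.5 617 66 && python3 -m jog '[{"linear":[0,-0.0005,0.01],"rotation":[0.06,0,0],"grip":24},{"linear":[0,-0.001,0.01],"rotation":[0.06,0,0],"grip":24}]' >/dev/null && python3 chk.py 3.5 617 66 && python3 -m jog '[{"linear":[0,-0.0005,0.01],"rotation":[0.06,0,0],"grip":24},{"linear":[0,-0.001,0.01],"rotation":[0.06,0,0],"grip":24}]' >/dev/null && python3 chk.py 3.5 617 66 && python3 -m jog '[{"linear":[0,-0.0002,0.007],"rotation":[0.04,0,0],"grip":24},{"linear":[0,-0.0005,0.007],"rotation":[0.04,0,0],"grip":24}]' >/dev/null && python3 chk.py 3 617 66 && python3 -m jog '[{"linear":[0,-0.0002,0.007],"rotation":[0.04,0,0],"grip":24},{"linear":[0,-0.0005,0.007],"rotation":[0.04,0,0],"grip":24}]' >/dev/null && python3 chk.py 3 617 66 && python3 -m jog '[{"linear":[0,-0.0002,0.007],"rotation":[0.04,0,0],"grip":24},{"linear":[0,-0.0005,0.007],"rotation":[0.04,0,0],"grip":24}]' >/dev/null && python3 chk.py 3 617 66 && python3 -m jog '[{"linear":[0,-0.0002,0.007],"rotation":[0.04,0,0],"grip":24},{"linear":[0,-0.0005,0.007],"rotation":[0.04,0,0],"grip":24}]' >/dev/null && python3 chk.py 3 617 66
```

```text
t9.10 Ft -0.39 Fr 0.45 Fx -0.21  r 101.8 jawturn 1.193 pos [579.5 160.7  67.1] g 23.5
t9.27 Ft -0.08 Fr -0.05 Fx -0.49  r 101.8 jawturn 1.222 pos [582.3 161.7  67.2] g 24.2
t9.43 Ft -10.36 Fr 0.39 Fx -5.91  r 101.6 jawturn 1.250 pos [583.5 161.9  66.9] g 23.8
```

```bash
python3 -m jog '[{"linear":[0,0,-0.007],"rotation":[0,0,0],"grip":24},{"linear":[0,0,-0.007],"rotation":[0,0,0],"grip":30},{"linear":[-0.13,0,-0.007],"rotation":[0,0,0],"grip":30},{"linear":[-0.28,0,-0.007],"rotation":[0,0,0],"grip":30},{"linear":[-0.28,0,-0.007],"rotation":[0,0,0],"grip":60},{"linear":[-0.28,0,-0.007],"rotation":[0,0,0],"grip":60}]'
python3 -c "
from h import *
print(st());print(go([532,-60,152],1.57),go([530.5,-134.5,150],1.57))"
```

```text
time_s: 9.93
eef_pos: [582.6, 161.4, 153.8]
ee_rot: [0.697, -0.138, 0.691, 0.136]
force: [-0.5, 0.6, -0.5]
grip_width: 0.623
{'t': 9.93, 'p': array([582.6, 161.4, 153.8]), 'F': array([-0.48,  0.64, -0.51]), 'g': 53.2, 'z': array([0.925, 0.38 , 0.008]), 'x': array([ 0.009, -0.   , -1.   ]), 'j6': array([ 0.08,  0.55,  1.36, -0.  ,  1.23, -0.31])}
(array([ 0.005, -0.618, -0.436]), array([-2.36 ,  0.01 ,  0.016])) (array([ 0.011, -0.846, -0.536]), array([-2.36 ,  0.01 ,  0.016]))
```

```bash
python3 -m jog '[{"linear":[0,-0.42,-0.27],"rotation":[-0.98,0,0],"grip":60},{"linear":[0,-0.42,-0.27],"rotation":[-0.98,0,0],"grip":60},{"linear":[0,-0.42,-0.27],"rotation":[-0.98,0,0],"grip":60},{"linear":[0,-0.42,-0.27],"rotation":[-0.98,0,0],"grip":60},{"linear":[0,-0.42,-0.27],"rotation":[-0.98,0,0],"grip":60}]'
python3 -c "
from h import *
print(go([530.5,-134.5,150],1.57))"
```

```text
time_s: 10.35
eef_pos: [554.4, 9.5, 152.3]
ee_rot: [0.641, -0.304, 0.637, 0.301]
force: [-0.7, -0.6, -0.0]
grip_width: 0.698
(array([ 0.008, -0.243, -0.422]), array([-1.372,  0.003,  0.014]))
```

```bash
python3 -m jog '[{"linear":[0,-0.2,-0.35],"rotation":[-0.96,0,0],"grip":60},{"linear":[0,-0.2,-0.35],"rotation":[-0.96,0,0],"grip":60},{"linear":[0,-0.2,-0.35],"rotation":[-0.96,0,0],"grip":60},{"linear":[0,-0.2,-0.35],"rotation":[-0.96,0,0],"grip":60}]'
python3 -c "
from h import *
print(go([530.5,-134.5,150],1.57))"
```

```text
time_s: 10.68
eef_pos: [533.2, -113.2, 151.0]
ee_rot: [0.554, -0.443, 0.551, 0.44]
force: [0.1, 1.1, -0.3]
grip_width: 0.703
(array([ 0.003, -0.007, -0.071]), array([-0.445, -0.001,  0.011]))
```

```bash
python3 -m jog '[{"linear":[0,-0.007,-0.071],"rotation":[-0.445,0,0.011],"grip":60},{"linear":[0,-0.007,-0.071],"rotation":[-0.445,0,0.011],"grip":60},{"linear":[0,-0.007,-0.071],"rotation":[-0.445,0,0.011],"grip":60},{"linear":[0,-0.007,-0.071],"rotation":[-0.445,0,0.011],"grip":60}]'
python3 - <<'E'
from h import *
print(st());c=calibration('wrist')
p,d=capture('wrist');cv2.imwrite('pics/w6.png',p[:,:,::-1])
b,m=blobs(p,(8,200,200),(18,255,255),20)
for q,s in b: print("knobtop",q,s,ray("wrist",*q,101,c).round(1))
np.savez('pics/w6.npz',p=p,d=d,K=c['intrinsics'],T=c['world_from_camera'])
E
```

```text
time_s: 11.02
eef_pos: [530.3, -133.9, 150.1]
ee_rot: [0.501, -0.499, 0.501, 0.499]
force: [-0.1, 0.8, 0.0]
grip_width: 0.7
{'t': 11.02, 'p': array([ 530.3, -133.9,  150.1]), 'F': array([-0.07,  0.81,  0.04]), 'g': 59.7, 'z': array([0.004, 1.   , 0.   ]), 'x': array([-0.001,  0.001, -1.   ]), 'j6': array([-0.46,  0.44,  1.54,  0.  ,  1.16, -2.03])}
knobtop [308.8 223.1] [298 213  23  21 375] [ 530.7 -135.3  101. ]
```

View pics/w6.png

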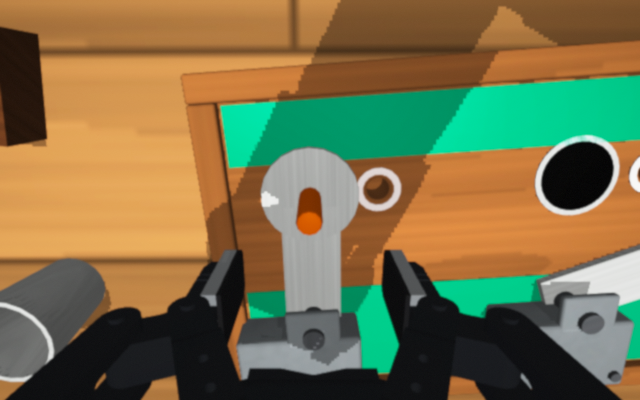

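```bash
python3 -m jog '[{"linear":[0.1,0,-0.003],"rotation":[0,0,0],"grip":60},{"linear":[0.2,0,-0.003],"rotation":[0,0,0],"grip":60},{"linear":[0.28,0,-0.003],"rotation":[0,0,0],"grip":60},{"linear":[0.28,0,-0.003],"rotation":[0,0,0],"grip":50},{"linear":[0.28,0,-0.003],"rotation":[0,0,0],"grip":40},{"linear":[0.28,0,-0.003],"rotation":[0,0,0],"grip":24},{"linear":[0.28,0,-0.003],"rotation":[0,0,0],"grip":24},{"linear":[0.28,0,-0.003],"rotation":[0,0,0],"grip":24},{"linear":[0.28,0,-0.003],"rotation":[0,0,0],"grip":24}]' 20
python3 chk.py 3 631 -134
python3 -m jog '[{"linear":[0,-0.0004,0.0167],"rotation":[0.1,0,0],"grip":24},{"linear":[0,-0.0017,0.0333],"rotation":[0.2,0,0],"grip":24},{"linear":[0,-0.0037,0.05],"rotation":[0.3,0,0],"grip":24},{"linear":[0,-0.0066,0.0662],"rotation":[0.4,0,0],"grip":24},{"linear":[0,-0.0066,0.0662],"rotation":[0.4,0,0],"grip":24}]' >/dev/null; python3 chk.py 3.5 631 -134 && python3 -m jog '[{"linear":[0,-0.0004,0.0167],"rotation":[0.1,0,0],"grip":24},{"linear":[0,-0.0004,0.0167],"rotation":[0.1,0,0],"grip":24}]' >/dev/null; python3 chk.py 3.5 631 -134
```

```text
time_s: 11.82
eef_pos: [530.8, -134.6, 67.3]
ee_rot: [0.501, -0.499, 0.501, 0.499]
force: [-0.7, 0.8, 0.5]
grip_width: 0.282
t11.82 Ft 0.75 Fr 0.73 Fx -0.46  r 100.2 jawturn 0.072 pos [ 530.8 -134.6   67.3] g 24.1
t12.23 Ft 1.54 Fr -0.40 Fx -0.44  r 99.9 jawturn 0.273 pos [ 533.1 -114.3   67.8] g 23.9
t12.40 Ft 0.56 Fr -0.17 Fx -0.17  r 99.7 jawturn 0.323 pos [ 534.4 -109.2   68.2] g 23.9
```

```bash
python3 -m jog '[{"linear":[0.0005,0,0.008],"rotation":[0.05,0,0],"grip":24},{"linear":[0.0005,-0.0001,0.008],"rotation":[0.05,0,0],"grip":24}]' >/dev/null; python3 chk.py 3 631 -134 && python3 -m jog '[{"linear":[0.0005,0,0.008],"rotation":[0.05,0,0],"grip":24},{"linear":[0.0005,-0.0001,0.008],"rotation":[0.05,0,0],"grip":24}]' >/dev/null && python3 chk.py 3 631 -134 && python3 -m jog '[{"linear":[0.0005,0,0.008],"rotation":[0.05,0,0],"grip":24},{"linear":[0.0005,-0.0001,0.008],"rotation":[0.05,0,0],"grip":24}]' >/dev/null && python3 chk.py 3 631 -134 && python3 -m jog '[{"linear":[0.0005,0,0.008],"rotation":[0.05,0,0],"grip":24},{"linear":[0.0005,-0.0001,0.008],"rotation":[0.05,0,0],"grip":24}]' >/dev/null && python3 chk.py 3 631 -134 && python3 -m jog '[{"linear":[0.0005,0,0.008],"rotation":[0.05,0,0],"grip":24},{"linear":[0.0005,-0.0001,0.008],"rotation":[0.05,0,0],"grip":24}]' >/dev/null && python3 chk.py 3 631 -134 && python3 -m jog '[{"linear":[0.0005,0,0.008],"rotation":[0.05,0,0],"grip":24},{"linear":[0.0005,-0.0001,0.008],"rotation":[0.05,0,0],"grip":24}]' >/dev/null && python3 chk.py 3 631 -134 && python3 -m jog '[{"linear":[0.0005,0,0.008],"rotation":[0.05,0,0],"grip":24},{"linear":[0.0005,-0.0001,0.008],"rotation":[0.05,0,0],"grip":24}]' >/dev/null && python3 chk.py 3 631 -134 && python3 -m jog '[{"linear":[0.0005,0,0.008],"rotation":[0.05,0,0],"grip":24},{"linear":[0.0005,-0.0001,0.008],"rotation":[0.05,0,0],"grip":24}]' >/dev/null && python3 chk.py 3 631 -134 && python3 -m jog '[{"linear":[0.0005,0,0.008],"rotation":[0.05,0,0],"grip":24},{"linear":[0.0005,-0.0001,0.008],"rotation":[0.05,0,0],"grip":24}]' >/dev/null && python3 chk.py 3 631 -134 && python3 -m jog '[{"linear":[0.0005,0,0.008],"rotation":[0.05,0,0],"grip":24},{"linear":[0.0005,-0.0001,0.008],"rotation":[0.05,0,0],"grip":24}]' >/dev/null && python3 chk.py 3 631 -134
```

```text
t12.57 Ft -0.34 Fr -0.19 Fx 0.22  r 99.6 jawturn 0.347 pos [ 535.2 -106.9   68.3] g 24.0
t12.73 Ft 0.98 Fr -0.09 Fx 1.33  r 99.5 jawturn 0.370 pos [ 535.9 -104.8   68.3] g 24.0
t12.90 Ft -0.09 Fr -1.02 Fx 0.34  r 99.4 jawturn 0.394 pos [ 536.7 -102.6   68.2] g 23.8
t13.07 Ft -0.54 Fr -0.50 Fx -0.44  r 99.4 jawturn 0.418 pos [ 537.5 -100.4   68.1] g 23.8
t13.23 Ft 0.32 Fr 0.07 Fx 0.07  r 99.3 jawturn 0.442 pos [538.4 -98.2  68. ] g 23.6
t13.40 Ft 0.16 Fr 0.06 Fx 0.24  r 99.2 jawturn 0.465 pos [539.4 -96.   67.9] g 23.8
t13.57 Ft -0.49 Fr 0.43 Fx 0.56  r 99.2 jawturn 0.489 pos [540.3 -93.7  67.7] g 24.0
t13.73 Ft 1.01 Fr -0.25 Fx -0.77  r 99.2 jawturn 0.513 pos [541.4 -91.6  67.6] g 23.9
t13.90 Ft 0.67 Fr 0.21 Fx 0.13  r 99.2 jawturn 0.537 pos [542.5 -89.3  67.4] g 23.9
t14.07 Ft -0.25 Fr 0.13 Fx -0.28  r 99.2 jawturn 0.561 pos [543.6 -87.2  67.3] g 24.0
```

```bash
python3 -m jog '[{"linear":[0,0,0.008],"rotation":[0.05,0,0],"grip":24},{"linear":[0,-0.0001,0.008],"rotation":[0.05,0,0],"grip":24}]' >/dev/null; python3 chk.py 3 631 -134 && python3 -m jog '[{"linear":[0,0,0.008],"rotation":[0.05,0,0],"grip":24},{"linear":[0,-0.0001,0.008],"rotation":[0.05,0,0],"grip":24}]' >/dev/null && python3 chk.py 3 631 -134 && python3 -m jog '[{"linear":[0,0,0.008],"rotation":[0.05,0,0],"grip":24},{"linear":[0,-0.0001,0.008],"rotation":[0.05,0,0],"grip":24}]' >/dev/null && python3 chk.py 3 631 -134 && python3 -m jog '[{"linear":[0,0,0.008],"rotation":[0.05,0,0],"grip":24},{"linear":[0,-0.0001,0.008],"rotation":[0.05,0,0],"grip":24}]' >/dev/null && python3 chk.py 3 631 -134 && python3 -m jog '[{"linear":[0,0,0.008],"rotation":[0.05,0,0],"grip":24},{"linear":[0,-0.0001,0.008],"rotation":[0.05,0,0],"grip":24}]' >/dev/null && python3 chk.py 3 631 -134 && python3 -m jog '[{"linear":[0,0,0.008],"rotation":[0.05,0,0],"grip":24},{"linear":[0,-0.0001,0.008],"rotation":[0.05,0,0],"grip":24}]' >/dev/null && python3 chk.py 3 631 -134 && python3 -m jog '[{"linear":[0,0,0.008],"rotation":[0.05,0,0],"grip":24},{"linear":[0,-0.0001,0.008],"rotation":[0.05,0,0],"grip":24}]' >/dev/null && python3 chk.py 3 631 -134 && python3 -m jog '[{"linear":[0,0,0.008],"rotation":[0.05,0,0],"grip":24},{"linear":[0,-0.0001,0.008],"rotation":[0.05,0,0],"grip":24}]' >/dev/null && python3 chk.py 3 631 -134 && python3 -m jog '[{"linear":[0,0,0.008],"rotation":[0.05,0,0],"grip":24},{"linear":[0,-0.0001,0.008],"rotation":[0.05,0,0],"grip":24}]' >/dev/null && python3 chk.py 3 631 -134 && python3 -m jog '[{"linear":[0,0,0.008],"rotation":[0.05,0,0],"grip":24},{"linear":[0,-0.0001,0.008],"rotation":[0.05,0,0],"grip":24}]' >/dev/null && python3 chk.py 3 631 -134
```

```text
t14.23 Ft 0.27 Fr -0.19 Fx 0.37  r 99.2 jawturn 0.585 pos [544.7 -85.   67.2] g 24.0
t14.40 Ft 0.22 Fr 0.47 Fx 0.40  r 99.2 jawturn 0.609 pos [546.  -83.   67.2] g 24.0
t14.57 Ft -0.14 Fr -0.31 Fx 0.02  r 99.2 jawturn 0.632 pos [547.2 -80.9  67.2] g 24.1
t14.73 Ft 0.30 Fr -0.27 Fx 0.31  r 99.3 jawturn 0.656 pos [548.5 -78.8  67.2] g 24.0
t14.90 Ft -0.35 Fr 0.25 Fx 0.82  r 99.2 jawturn 0.680 pos [549.8 -76.9  67.2] g 23.7
t15.07 Ft -5.30 Fr -0.06 Fx -0.73  r 99.2 jawturn 0.704 pos [550.8 -75.6  67.1] g 23.7
```

```bash
python3 - <<'E'
from h import *
p,d=capture('wrist');cv2.imwrite('pics/w7.png',p[:,:,::-1])
E
python3 chk.py 3 631 -134
python3 -m jog '[{"linear":[0,-0.0017,-0.0333],"rotation":[-0.2,0,0],"grip":24},{"linear":[0,-0.0066,-0.0662],"rotation":[-0.4,0,0],"grip":24},{"linear":[0,-0.0149,-0.0985],"rotation":[-0.6,0,0],"grip":24},{"linear":[0,-0.0263,-0.1298],"rotation":[-0.8,0,0],"grip":24},{"linear":[0,-0.0332,-0.145],"rotation":[-0.9,0,0],"grip":24},{"linear":[0,-0.0332,-0.145],"rotation":[-0.9,0,0],"grip":24}]' >/dev/null; python3 chk.py 3.5 631 -134; python3 -m jog '[{"linear":[0,-0.0004,-0.0167],"rotation":[-0.1,0,0],"grip":24},{"linear":[0,-0.0017,-0.0333],"rotation":[-0.2,0,0],"grip":24},{"linear":[0,-0.0037,-0.05],"rotation":[-0.3,0,0],"grip":24},{"linear":[0,-0.0037,-0.05],"rotation":[-0.3,0,0],"grip":24}]' >/dev/null; python3 chk.py 3.5 631 -134
```

```text
t15.12 Ft -5.70 Fr 0.18 Fx -1.45  r 99.2 jawturn 0.703 pos [550.8 -75.7  67.1] g 24.3
t15.62 Ft -0.04 Fr 0.41 Fx 0.19  r 99.5 jawturn 0.251 pos [ 532.8 -117.5   67.2] g 23.8
t15.95 Ft 0.66 Fr 0.28 Fx -0.31  r 99.8 jawturn 0.100 pos [ 531.2 -132.8   67.2] g 24.0
```

View pics/w7.png

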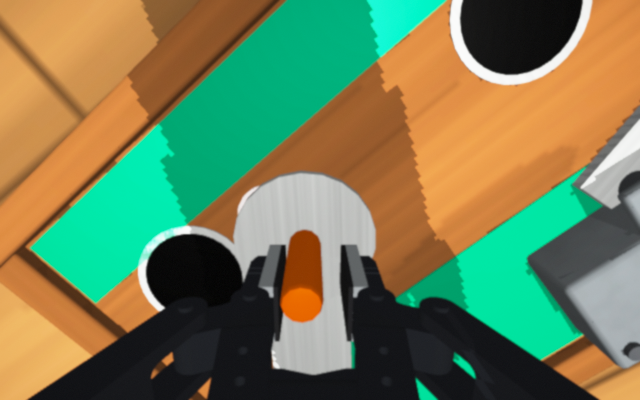

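```bash
python3 -m jog '[{"linear":[0,-0.0004,-0.0167],"rotation":[-0.1,0,0],"grip":24},{"linear":[0,-0.0004,-0.0167],"rotation":[-0.1,0,0],"grip":24}]' >/dev/null; python3 chk.py 3 631 -134 && python3 -m jog '[{"linear":[0,0,-0.008],"rotation":[-0.05,0,0],"grip":24},{"linear":[0,-0.0001,-0.008],"rotation":[-0.05,0,0],"grip":24}]' >/dev/null && python3 chk.py 3 631 -134 && python3 -m jog '[{"linear":[0,0,-0.008],"rotation":[-0.05,0,0],"grip":24},{"linear":[0,-0.0001,-0.008],"rotation":[-0.05,0,0],"grip":24}]' >/dev/null && python3 chk.py 3 631 -134 && python3 -m jog '[{"linear":[0,0,-0.008],"rotation":[-0.05,0,0],"grip":24},{"linear":[0,-0.0001,-0.008],"rotation":[-0.05,0,0],"grip":24}]' >/dev/null && python3 chk.py 3 631 -134 && python3 -m jog '[{"linear":[0,0,-0.008],"rotation":[-0.05,0,0],"grip":24},{"linear":[0,-0.0001,-0.008],"rotation":[-0.05,0,0],"grip":24}]' >/dev/null && python3 chk.py 3 631 -134 && python3 -m jog '[{"linear":[0,0,-0.008],"rotation":[-0.05,0,0],"grip":24},{"linear":[0,-0.0001,-0.008],"rotation":[-0.05,0,0],"grip":24}]' >/dev/null && python3 chk.py 3 631 -134 && python3 -m jog '[{"linear":[0,0,-0.008],"rotation":[-0.05,0,0],"grip":24},{"linear":[0,-0.0001,-0.008],"rotation":[-0.05,0,0],"grip":24}]' >/dev/null && python3 chk.py 3 631 -134
```

```text
t16.12 Ft -0.22 Fr 0.44 Fx 0.26  r 99.8 jawturn 0.050 pos [ 531.3 -137.9   67.2] g 24.3
t16.28 Ft -0.44 Fr 0.39 Fx 0.82  r 99.8 jawturn 0.027 pos [ 531.3 -140.1   67.2] g 24.2
t16.45 Ft -0.63 Fr -0.14 Fx 0.50  r 99.9 jawturn 0.003 pos [ 531.5 -142.2   67.1] g 24.0
t16.62 Ft -0.32 Fr -0.20 Fx -0.03  r 99.9 jawturn -0.021 pos [ 531.6 -144.5   67.1] g 23.9
t16.78 Ft 10.06 Fr -2.26 Fx -2.66  r 99.7 jawturn -0.044 pos [ 531.9 -144.7   67. ] g 24.0
```

```bash
python3 -m jog '[{"linear":[0,0,0.013],"rotation":[0,0,0],"grip":24},{"linear":[0,0,0.013],"rotation":[0,0,0],"grip":28},{"linear":[-0.12,0,0.013],"rotation":[0,0,0],"grip":28},{"linear":[-0.25,0,0.013],"rotation":[0,0,0],"grip":28},{"linear":[-0.37,0,0.013],"rotation":[0,0,0],"grip":50},{"linear":[-0.37,0,0.013],"rotation":[0.3,0,0],"grip":50}]'
python3 -c "
from h import *
print(st());print(go([450,-385,200],0.068))"
```

```text
time_s: 17.28
eef_pos: [533.6, -142.4, 185.3]
ee_rot: [0.506, -0.501, 0.501, 0.493]
force: [-0.3, -0.4, 0.9]
grip_width: 0.582
{'t': 17.28, 'p': array([ 533.6, -142.4,  185.3]), 'F': array([-0.34, -0.37,  0.88]), 'g': 49.7, 'z': array([ 0.013,  1.   , -0.003]), 'x': array([ 0.013, -0.003, -1.   ]), 'j6': array([-0.47,  0.4 ,  1.49,  0.  ,  1.23, -2.03])}
(array([-0.05 ,  0.267, -0.812]), array([2.979, 0.014, 0.025]))
```

```bash
python3 -m jog '[{"linear":[-0.06,0.13,-0.4],"rotation":[0.98,0,0.02],"grip":50},{"linear":[-0.06,0.13,-0.4],"rotation":[0.98,0,0.02],"grip":50},{"linear":[-0.06,0.13,-0.4],"rotation":[0.98,0,0.02],"grip":50},{"linear":[-0.06,0.13,-0.4],"rotation":[0.98,0,0.02],"grip":50},{"linear":[-0.06,0.13,-0.4],"rotation":[0.98,0,0.02],"grip":50}]'
python3 -c "
from h import *
print(go([450,-385,200],0.068))"
```

```text
time_s: 17.7
eef_pos: [492.1, -264.0, 203.5]
ee_rot: [0.611, -0.358, 0.61, 0.356]
force: [0.3, -0.2, -0.7]
grip_width: 0.585
(array([ 0.012, -0.075, -0.42 ]), array([1.982, 0.004, 0.007]))
```

```bash
python3 -m jog '[{"linear":[0.01,-0.075,-0.42],"rotation":[0.99,0,0],"grip":50},{"linear":[0.01,-0.075,-0.42],"rotation":[0.99,0,0],"grip":50},{"linear":[0.01,-0.075,-0.42],"rotation":[0.99,0,0],"grip":50},{"linear":[0.01,-0.075,-0.42],"rotation":[0.99,0,0],"grip":50},{"linear":[0.01,-0.075,-0.42],"rotation":[0.99,0,0],"grip":50}]' >/dev/null
python3 -m jog '[{"linear":[0,0,0],"rotation":[0.99,0,0],"grip":50},{"linear":[0,0,0],"rotation":[0.99,0,0],"grip":50},{"linear":[0,0,0],"rotation":[0.99,0,0],"grip":50},{"linear":[0,0,0],"rotation":[0.99,0,0],"grip":50},{"linear":[0,0,0],"rotation":[0.99,0,0],"grip":50},{"linear":[0,0,0],"rotation":[0.99,0,0],"grip":50}]'
python3 - <<'E'
from h import *
print(st());print(go([450,-385,200],0.068));c=calibration('wrist')
p,d=capture('wrist');cv2.imwrite('pics/w8.png',p[:,:,::-1])
h=cv2.cvtColor(p,cv2.COLOR_RGB2HSV);m=cv2.inRange(h,(0,170,150),(5,255,255))|cv2.inRange(h,(175,170,150),(180,255,255))
n,l,s_,ce=cv2.connectedComponentsWithStats(m)
for i in range(1,n):
    if s_[i][4]>30: print(ce[i],s_[i],ray("wrist",*ce[i],90,c).round(1))
np.savez('pics/w8.npz',p=p,d=d,K=c['intrinsics'],T=c['world_from_camera'])
E
```

```text
time_s: 18.62
eef_pos: [450.2, -384.3, 199.8]
ee_rot: [0.708, -0.027, 0.706, 0.026]
force: [-0.3, -0.3, -0.6]
grip_width: 0.583
{'t': 18.62, 'p': array([ 450.2, -384.3,  199.8]), 'F': array([-0.34, -0.31, -0.61]), 'g': 49.8, 'z': array([0.997, 0.074, 0.003]), 'x': array([ 0.003, -0.001, -1.   ]), 'j6': array([-0.91,  0.48,  1.33,  0.  ,  1.32, -0.98])}
(array([-0.001, -0.002, -0.001]), array([0.013, 0.005, 0.002]))
[311.87210584 194.52701213] [295 178  34  34 907] [ 449.7 -385.2   90. ]
```

View pics/w8.png

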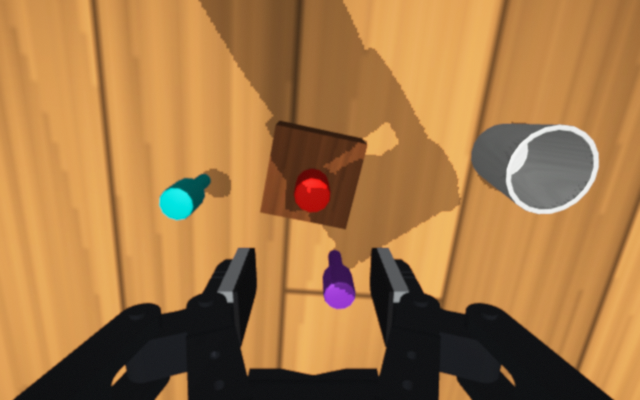

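Run:
```python
from h import *
p=np.load('pics/w8.npz')['p']
cv2.imwrite('pics/w8c.png',cv2.resize(p[110:330,150:400,::-1],None,fx=2.6,fy=2.6,interpolation=cv2.INTER_CUBIC))
```

```text
(no output)
```

View pics/w8c.png

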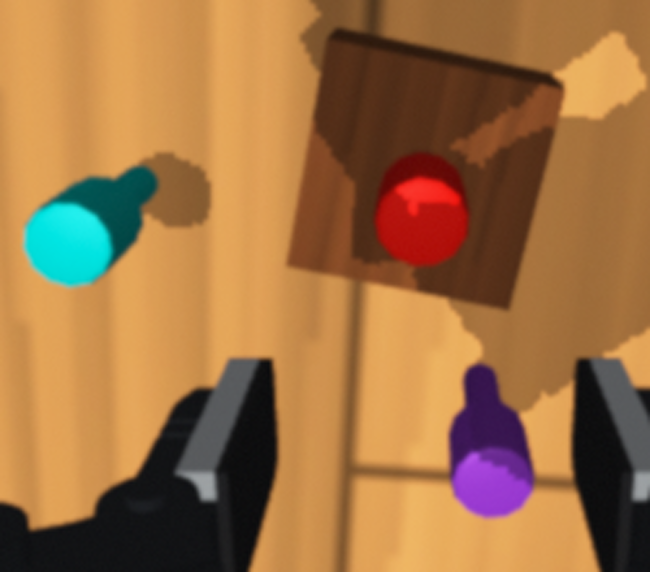

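```bash
python3 -m jog '[{"linear":[0.13,0.002,-0.002],"rotation":[0.013,0.005,0.002],"grip":50},{"linear":[0.26,0.002,-0.002],"rotation":[0.013,0.005,0.002],"grip":50},{"linear":[0.38,0.002,-0.002],"rotation":[0.013,0.005,0.002],"grip":50},{"linear":[0.476,0.002,-0.002],"rotation":[0.013,0.005,0.002],"grip":50},{"linear":[0.476,0.002,-0.002],"rotation":[0.013,0.005,0.002],"grip":50},{"linear":[0.476,0.002,-0.002],"rotation":[0.013,0.005,0.002],"grip":50},{"linear":[0.476,0.002,-0.002],"rotation":[0.013,0.005,0.002],"grip":50}]' 40
python3 - <<'E'
from h import *
print(st())
p,d=capture('wrist');cv2.imwrite('pics/w9.png',p[:,:,::-1])
E
```

```text
time_s: 19.25
eef_pos: [450.7, -384.8, 59.1]
ee_rot: [0.707, -0.025, 0.706, 0.024]
force: [-0.2, -0.1, 1.7]
grip_width: 0.583
{'t': 19.25, 'p': array([ 450.7, -384.8,   59.1]), 'F': array([-0.25, -0.12,  1.7 ]), 'g': 49.8, 'z': array([0.998, 0.069, 0.002]), 'x': array([ 0.002, -0.003, -1.   ]), 'j6': array([-0.9 ,  0.64,  1.48,  0.  ,  1.02, -0.97])}
```

View pics/w9.png

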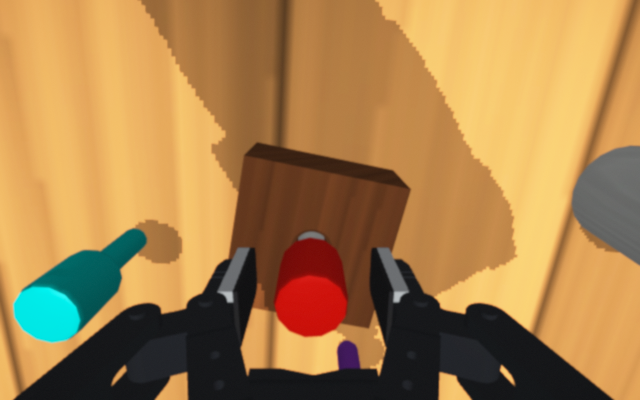

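```bash
python3 -m jog '[{"linear":[0.008,0,0],"rotation":[0,0,0],"grip":40},{"linear":[0.008,0,0],"rotation":[0,0,0],"grip":30},{"linear":[0.008,0,0],"rotation":[0,0,0],"grip":20},{"linear":[0.008,0,0],"rotation":[0,0,0],"grip":20},{"linear":[0.008,0,0],"rotation":[0,0,0],"grip":20},{"linear":[0.008,0,0],"rotation":[0,0,0],"grip":20}]' 40 
python3 -m jog '[{"linear":[-0.1,0,0],"rotation":[0,0,0],"grip":20},{"linear":[-0.2,0,0],"rotation":[0,0,0],"grip":20},{"linear":[-0.32,0,0],"rotation":[0,0,0],"grip":20},{"linear":[-0.44,0,0],"rotation":[0,0,0],"grip":20},{"linear":[-0.44,0,0],"rotation":[0,0,0],"grip":20},{"linear":[-0.44,0,0],"rotation":[0,0,0],"grip":20}]'
python3 - <<'E'
from h import *
print(st());print(go([527.6,-85.5,190],0.068))
c=calibration('wrist');p,d=capture('wrist');cv2.imwrite('pics/w10.png',p[:,:,::-1])
E
```

```text
time_s: 19.8
eef_pos: [451.0, -385.7, 58.6]
ee_rot: [0.708, -0.026, 0.705, 0.023]
force: [-1.0, 0.2, 5.4]
grip_width: 0.315
time_s: 20.3
eef_pos: [451.0, -385.5, 192.9]
ee_rot: [0.709, -0.028, 0.704, 0.021]
force: [-0.3, -0.4, -0.6]
grip_width: 0.314
{'t': 20.3, 'p': array([ 451. , -385.5,  192.9]), 'F': array([-0.35, -0.44, -0.62]), 'g': 26.8, 'z': array([0.998, 0.07 , 0.006]), 'x': array([ 0.007, -0.009, -1.   ]), 'j6': array([-0.9 ,  0.49,  1.35, -0.  ,  1.3 , -0.97])}
(array([0.003, 0.98 , 0.324]), array([0.003, 0.012, 0.019]))
```

View pics/w10.png

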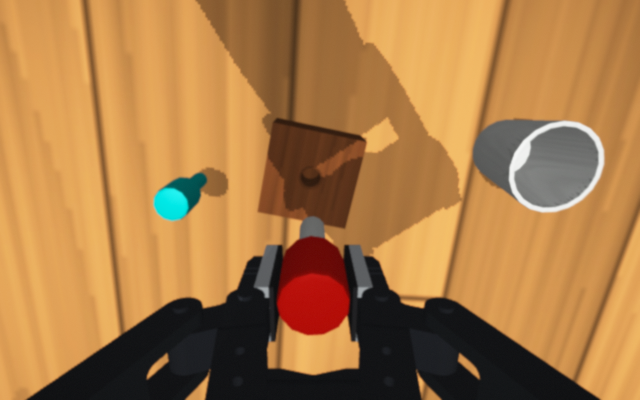

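```bash
python3 - <<'E'
from h import *
c=calibration('wrist');p=cv2.imread('pics/w10.png')[:,:,::-1].copy()
w=p[160:195,290:330];g=cv2.cvtColor(w,cv2.COLOR_RGB2GRAY);print(g[5:30:2,5:35:2])
print(ray('wrist',310.3,177,40,c))
E
python3 -m jog '[{"linear":[0.003,0.12,0.04],"rotation":[0,0.01,0.02],"grip":20},{"linear":[0.003,0.24,0.08],"rotation":[0,0.012,0.02],"grip":20},{"linear":[0.003,0.37,0.12],"rotation":[0,0.012,0.02],"grip":20},{"linear":[0.003,0.5,0.165],"rotation":[0,0.012,0.02],"grip":20},{"linear":[0.003,0.62,0.205],"rotation":[0,0.012,0.02],"grip":20},{"linear":[0.003,0.74,0.245],"rotation":[0,0.012,0.02],"grip":20},{"linear":[0.003,0.86,0.285],"rotation":[0,0.012,0.02],"grip":20},{"linear":[0.003,0.98,0.324],"rotation":[0,0.012,0.02],"grip":20},{"linear":[0.003,0.98,0.324],"rotation":[0,0.012,0.02],"grip":20},{"linear":[0.003,0.98,0.324],"rotation":[0,0.012,0.02],"grip":20},{"linear":[0.003,0.98,0.324],"rotation":[0,0.012,0.02],"grip":20}]'
python3 - <<'E'
from h import *
print(st());print(go([527.6,-85.5,150],0.068))
c=calibration('wrist');p,d=capture('wrist');cv2.imwrite('pics/w11.png',p[:,:,::-1]);np.savez('pics/w11.npz',p=p,d=d,K=c['intrinsics'],T=c['world_from_camera'])
E
```

```text
[[55 56 59 60 61 59 56 56 55 58 64 78 93 97 95]
 [54 56 58 60 58 52 51 51 52 58 69 89 97 96 95]
 [55 56 58 57 50 51 56 60 58 58 63 75 89 95 94]
 [55 56 58 52 51 57 60 59 58 56 54 61 74 92 94]
 [55 56 54 44 51 58 59 61 58 55 54 52 58 81 91]
 [56 56 51 38 42 56 60 59 57 54 52 44 43 73 86]
 [55 57 50 36 32 44 53 56 53 49 41 33 34 53 64]
 [56 58 51 37 30 33 36 37 37 34 33 32 35 49 53]
 [56 59 53 45 33 30 31 31 32 32 32 31 43 52 55]
 [58 59 57 49 40 35 33 32 33 32 33 39 49 53 56]
 [57 59 58 53 48 41 37 35 36 38 44 50 56 56 54]
 [58 59 59 58 53 51 50 48 52 52 54 55 57 56 55]
 [58 60 60 58 57 55 55 58 59 58 59 59 58 55 56]]
[ 448.60862139 -383.65739867   40.        ]
time_s: 21.27
eef_pos: [526.6, -85.1, 187.5]
ee_rot: [0.705, -0.023, 0.708, 0.026]
force: [-0.4, 0.3, -1.5]
grip_width: 0.316
{'t': 21.27, 'p': array([526.6, -85.1, 187.5]), 'F': array([-0.41,  0.34, -1.52]), 'g': 27.0, 'z': array([ 0.998,  0.07 , -0.004]), 'x': array([-0.004,  0.004, -1.   ]), 'j6': array([-0.38,  0.37,  1.53,  0.  ,  1.24, -0.45])}
(array([ 0.125, -0.002,  0.004]), array([ 0.004, -0.008, -0.009]))
```

View pics/w11.png

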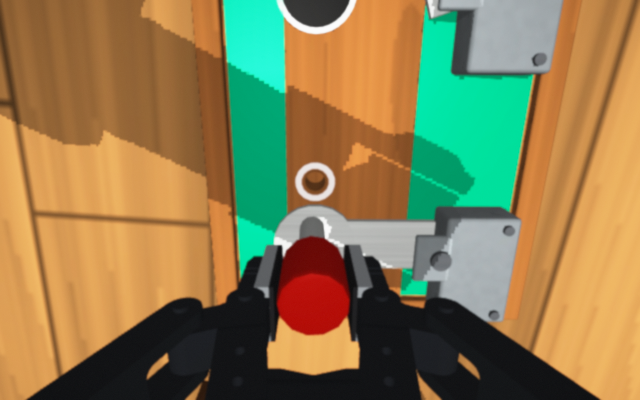

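Run:
```python
from h import *
f=np.load("pics/w11.npz");p=f["p"];c=dict(intrinsics=f["K"],world_from_camera=f["T"])
x0,y0=288,155;w=p[y0:y0+55,x0:x0+55];h=cv2.cvtColor(w,cv2.COLOR_RGB2HSV)
m=((h[:,:,1]<70)&(h[:,:,2]>150)).astype(np.uint8)
n,l,s,ce=cv2.connectedComponentsWithStats(m);print(s[1:])
ys,xs=np.where(l==1+np.argmax(s[1:,4]))
k=ys+y0<204
for a in (1,):
    cs,_=cv2.findContours((1-m),cv2.RETR_LIST,cv2.CHAIN_APPROX_NONE)
    for q in cs:
        if len(q)>15 and cv2.contourArea(q)<1500:
            (u,v),wh,_=cv2.fitEllipse(q); print(u+x0,v+y0,wh,ray('wrist',u+x0,v+y0,40,c)[:2])
```

```text
[[  7   7  40  39 682]
 [ 10  51  34   4  98]]
314.7667598724365 181.485990524292 (24.771528244018555, 25.910261154174805) [527.45884244 -85.14349759]
314.7311248779297 181.28419494628906 (39.81727981567383, 40.90021896362305) [527.41593513 -84.96934864]
```

```bash
python3 -c "
from h import *
print(go([528.8,-86.3,98],0.068))"
```

```text
(array([ 0.299, -0.004,  0.008]), array([ 0.001, -0.007, -0.008]))
```

```bash
python3 -m jog '[{"linear":[0.1,-0.004,0.008],"rotation":[0,-0.007,-0.008],"grip":20},{"linear":[0.2,-0.004,0.008],"rotation":[0,-0.007,-0.008],"grip":20},{"linear":[0.299,-0.004,0.008],"rotation":[0,-0.007,-0.008],"grip":20},{"linear":[0.299,-0.004,0.008],"rotation":[0,-0.007,-0.008],"grip":20},{"linear":[0.299,-0.004,0.008],"rotation":[0,-0.007,-0.008],"grip":20},{"linear":[0.299,-0.004,0.008],"rotation":[0,-0.007,-0.008],"grip":20}]'
python3 - <<'E'
from h import *
print(st());print(go([528.8,-86.3,90],0.068))
c=calibration('wrist');p,d=capture('wrist');cv2.imwrite('pics/w12.png',p[:,:,::-1]);np.savez('pics/w12.npz',p=p,d=d,K=c['intrinsics'],T=c['world_from_camera'])
cv2.imwrite('pics/w12c.png',cv2.resize(p[130:330,200:430,::-1],None,fx=3,fy=3,interpolation=cv2.INTER_CUBIC))
p,d=capture('scene');cv2.imwrite('pics/s12c.png',cv2.resize(p[190:300,250:410,::-1],None,fx=4.5,fy=4.5,interpolation=cv2.INTER_CUBIC))
E
```

```text
time_s: 21.82
eef_pos: [529.4, -87.4, 99.7]
ee_rot: [0.707, -0.024, 0.706, 0.024]
force: [0.7, 0.6, -0.7]
grip_width: 0.315
{'t': 21.82, 'p': array([529.4, -87.4,  99.7]), 'F': array([ 0.74,  0.56, -0.72]), 'g': 26.9, 'z': array([0.998, 0.068, 0.002]), 'x': array([ 0.002, -0.001, -1.   ]), 'j6': array([-0.38,  0.48,  1.63,  0.  ,  1.03, -0.45])}
(array([ 0.032,  0.004, -0.002]), array([-0.001,  0.004,  0.002]))
```

View pics/w12c.png

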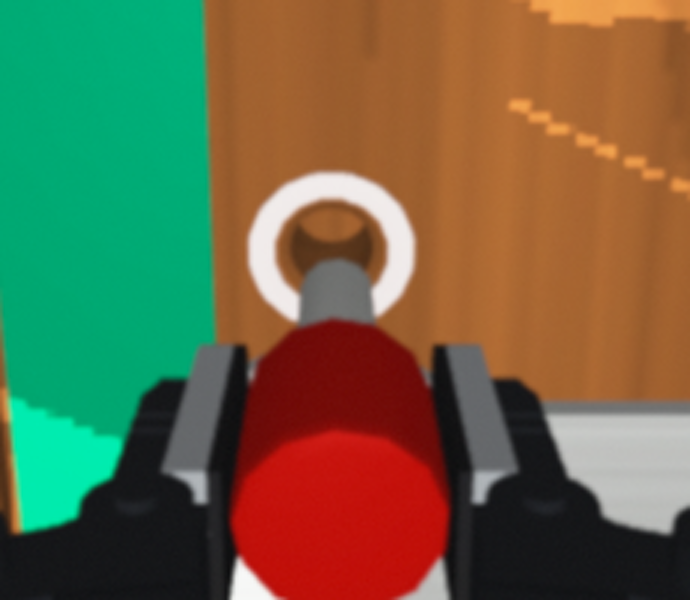

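View pics/s12c.png

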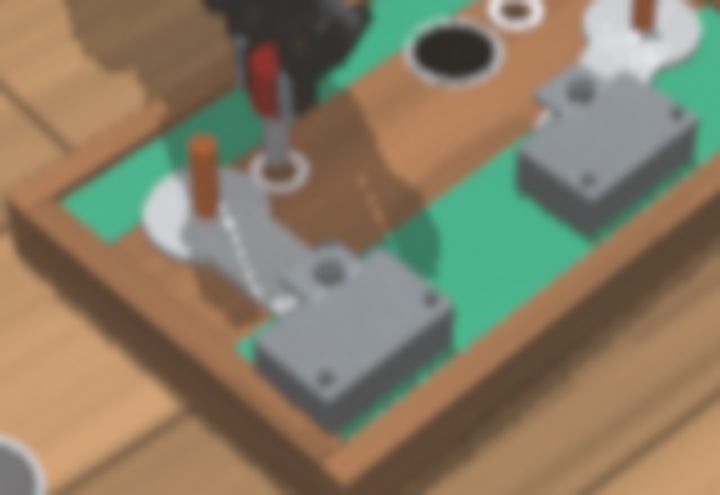

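Run:
```python
from h import *
f=np.load("pics/w12.npz");p=f["p"];c=dict(intrinsics=f["K"],world_from_camera=f["T"])
print("ring outer",ray('wrist',200+332/3,130+247/3,40,c))
for z in (51,54,57): print(z,ray('wrist',200+337/3,130+258/3,z,c))
print("headtop",ray('wrist',200+340/3,130+520/3,131,c), sense()["eef_pos"])
m=p[130:330,200:430].astype(int)
print(m[80:112:2,104:122:3].tolist() if 0 else m[82:110,112].tolist())
```

```text
ring outer [528.01482921 -84.35751853  40.        ]
51 [528.92589118 -82.56547622  51.        ]
54 [528.85441247 -81.44878772  54.        ]
57 [528.78293375 -80.33209923  57.        ]
headtop [529.69182954 -86.66435646 131.        ] [529.62713606 -87.04231596  99.96487081]
[[92, 55, 28], [92, 55, 29], [92, 56, 30], [93, 62, 42], [101, 87, 77], [109, 106, 103], [111, 112, 111], [111, 112, 111], [112, 112, 111], [111, 112, 111], [111, 113, 111], [113, 114, 112], [112, 114, 112], [113, 114, 113], [113, 114, 112], [113, 114, 112], [113, 114, 113], [114, 115, 114], [113, 114, 114], [114, 115, 114], [115, 116, 114], [114, 115, 113], [115, 112, 110], [114, 96, 94], [112, 60, 59], [113, 25, 23], [113, 11, 9], [114, 10, 9]]
```

```bash
cat > chkz.py <<'E'
import sys
from h import *
s=sense();f=s["force"];print(round(s["time_s"],2),s["eef_pos"].round(1),"F",f.round(1),"M",s["wrist_torque"].round(2),"tilt",R()[:2,0].round(4),"g",round(s["grip_width"]*85.4,1))
sys.exit(0 if abs(f[2])<float(sys.argv[1]) and np.hypot(f[0],f[1])<6 else 1)
E
python3 -c "
from h import *
print(go([528.2,-85.2,93],0.068))"
```

```text
(array([ 0.023,  0.006, -0.004]), array([0.   , 0.006, 0.003]))
```

```bash
python3 -m jog '[{"linear":[0.005,0.007,-0.005],"rotation":[0,0.004,0.003],"grip":20},{"linear":[0.02,0.007,-0.005],"rotation":[0,0.004,0.003],"grip":20},{"linear":[0.02,0.007,-0.005],"rotation":[0,0.004,0.003],"grip":20},{"linear":[0.02,0.007,-0.005],"rotation":[0,0.004,0.003],"grip":20}]' >/dev/null; python3 chkz.py 4 && python3 -m jog '[{"linear":[0.01,0,0],"rotation":[0,0,0],"grip":20},{"linear":[0.015,0,0],"rotation":[0,0,0],"grip":20}]'>/dev/null && python3 chkz.py 4 && python3 -m jog '[{"linear":[0.01,0,0],"rotation":[0,0,0],"grip":20},{"linear":[0.015,0,0],"rotation":[0,0,0],"grip":20}]'>/dev/null && python3 chkz.py 4 && python3 -m jog '[{"linear":[0.01,0,0],"rotation":[0,0,0],"grip":20},{"linear":[0.015,0,0],"rotation":[0,0,0],"grip":20}]'>/dev/null && python3 chkz.py 4
```

```text
22.25 [527.9 -85.   94. ] F [ 0.4  0.2 -1.6] M [-0.03  0.   -0.  ] tilt [0.0007 0.0004] g 27.0
22.42 [527.9 -84.9  89.2] F [-0.5  0.9 -0.7] M [ 0.04 -0.06  0.01] tilt [0.0005 0.0004] g 27.0
22.58 [527.7 -84.9  84.1] F [-0.5  0.8 -1. ] M [ 0.01  0.01 -0.02] tilt [-0.      0.0006] g 26.8
22.75 [527.5 -84.8  79.1] F [ 0.5  0.8 -0.4] M [ 0.03  0.01 -0.  ] tilt [-0.0007  0.0009] g 26.8
```

```bash
python3 -m jog '[{"linear":[0.01,0,0.001],"rotation":[0,0,0],"grip":20},{"linear":[0.017,0,0.001],"rotation":[0,0,0],"grip":20}]'>/dev/null; python3 chkz.py 6 && python3 -m jog '[{"linear":[0.01,0,0.001],"rotation":[0,0,0],"grip":20},{"linear":[0.017,0,0.001],"rotation":[0,0,0],"grip":20}]'>/dev/null && python3 chkz.py 6 && python3 -m jog '[{"linear":[0.01,0,0.001],"rotation":[0,0,0],"grip":20},{"linear":[0.015,0,0.001],"rotation":[0,0,0],"grip":20}]'>/dev/null && python3 chkz.py 6 && python3 -m jog '[{"linear":[0.007,0,0],"rotation":[0,0,0],"grip":20},{"linear":[0.01,0,0],"rotation":[0,0,0],"grip":20}]'>/dev/null && python3 chkz.py 6 && python3 -m jog '[{"linear":[0.007,0,0],"rotation":[0,0,0],"grip":20},{"linear":[0.01,0,0],"rotation":[0,0,0],"grip":20}]'>/dev/null && python3 chkz.py 6 && python3 -m jog '[{"linear":[0.005,0,0],"rotation":[0,0,0],"grip":20},{"linear":[0.007,0,0],"rotation":[0,0,0],"grip":20}]'>/dev/null && python3 chkz.py 6
```

```text
22.92 [527.8 -84.7  73.5] F [-0.2  0.2 -0.3] M [-0.07  0.   -0.  ] tilt [-0.001   0.0011] g 26.9
23.08 [528.  -84.7  68. ] F [ 0.1 -0.4 -1. ] M [-0.03  0.03 -0.04] tilt [-0.0014  0.0012] g 27.2
23.25 [528.1 -84.6  62.9] F [-1.2 -0.3 -0.9] M [0.01 0.   0.02] tilt [-0.0019  0.0014] g 27.2
23.42 [528.  -84.5  59.6] F [-1.1  0.3 -0.5] M [-0.01  0.02 -0.02] tilt [-0.0022  0.0015] g 26.8
23.58 [528.6 -84.9  58.5] F [-8.   1.5 26.2] M [ 0.29  1.69 -0.06] tilt [-0.0008  0.0004] g 26.8
```

```bash
python3 -m jog '[{"linear":[-0.001,0,0],"rotation":[0,0,0],"grip":20},{"linear":[-0.001,0,0],"rotation":[0,0,0],"grip":34},{"linear":[-0.001,0,0],"rotation":[0,0,0],"grip":48},{"linear":[-0.001,0,0],"rotation":[0,0,0],"grip":48},{"linear":[-0.001,0,0],"rotation":[0,0,0],"grip":48}]'; python3 chkz.py 6; python3 -m jog '[{"linear":[-0.1,0,0],"rotation":[0,0,0],"grip":48},{"linear":[-0.2,0,0],"rotation":[0,0,0],"grip":48},{"linear":[-0.3,0,0],"rotation":[0,0,0],"grip":48},{"linear":[-0.4,0,0],"rotation":[0,0,0],"grip":48},{"linear":[-0.5,0,0],"rotation":[0,0,0],"grip":48},{"linear":[-0.5,0,0],"rotation":[0,0,0],"grip":48},{"linear":[-0.5,0,0],"rotation":[0,0,0],"grip":48}]'
python3 - <<'E'
from h import *
c=calibration('wrist');p,d=capture('wrist');cv2.imwrite('pics/w13.png',p[:,:,::-1]);np.savez('pics/w13.npz',p=p,d=d,K=c['intrinsics'],T=c['world_from_camera'])
p,d=capture('scene');cv2.imwrite('pics/s13c.png',cv2.resize(p[160:310,240:450,::-1],None,fx=3.7,fy=3.7,interpolation=cv2.INTER_CUBIC));np.savez('pics/s13.npz',p=p,d=d)
E
```

```text
time_s: 24.0
eef_pos: [528.5, -84.9, 58.6]
ee_rot: [0.706, -0.024, 0.707, 0.024]
force: [-0.0, 0.1, 0.2]
grip_width: 0.563
24.0 [528.5 -84.9  58.6] F [-0.   0.1  0.2] M [ 0.01  0.02 -0.  ] tilt [-0.0012  0.0006] g 48.0
time_s: 24.58
eef_pos: [529.1, -85.1, 209.6]
ee_rot: [0.707, -0.024, 0.706, 0.024]
force: [0.6, 0.4, -0.4]
grip_width: 0.564
```

View pics/w13.png

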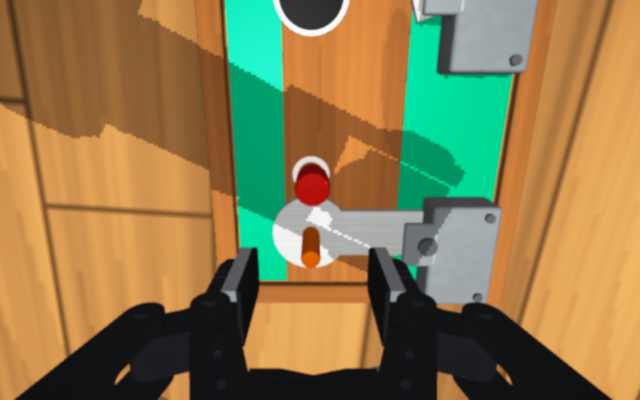

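View pics/s13c.png

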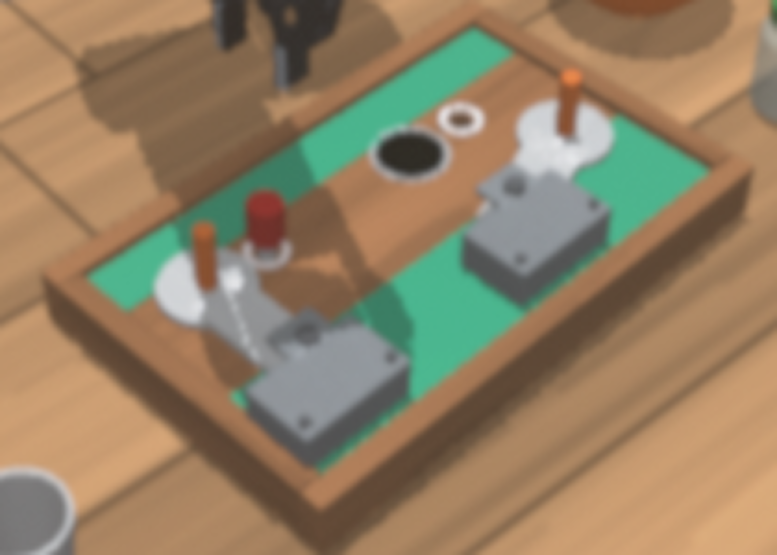

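Run:
```python
from h import *
f=np.load("pics/w13.npz");p=f["p"];d=f["d"];c=dict(intrinsics=f["K"],world_from_camera=f["T"])
b,m=blobs(p,(8,200,190),(18,255,255),20)
for q,s in b: print("knob_r",q,s,ray("wrist",*q,101,c).round(1))
K,T=c["intrinsics"],c["world_from_camera"]
for u,v in((312,192),(310,258)):
    z=d[v,u];print(u,v,(T@np.array([(u-K[0,2])/K[0,0]*z,-(v-K[1,2])/K[1,1]*z,-z,1]))[:3].round(1))
p,d=capture("top");cv2.imwrite("pics/t13.png",cv2.resize(p[130:260,160:470,::-1],None,fx=2.5,fy=2.5,interpolation=cv2.INTER_CUBIC))
b,m=blobs(p,(5,150,120),(14,255,255),4)
for q,s in b: print("top orange",q,s,ray("top",*q,101).round(1))
print(st())
```

```text
knob_r [310.3 259.4] [302 252  17  17 209] [ 530.9 -139.1  101. ]
312 192 [528.6 -86.9  90. ]
310 258 [ 530.5 -136.7  103.3]
top orange [258.6 176.3] [257 175   4   4  14] [577.  156.2 101. ]
top orange [192.7 213.4] [ 169  189   49   50 1874] [455.4 362.9 101. ]
{'t': 24.73, 'p': array([528.1, -84.8, 207.1]), 'F': array([ 0.99,  0.47, -0.13]), 'g': 47.8, 'z': array([ 0.998,  0.068, -0.003]), 'x': array([-0.004,  0.002, -1.   ]), 'j6': array([-0.38,  0.36,  1.5 ,  0.  ,  1.29, -0.45])}
```

View pics/t13.png

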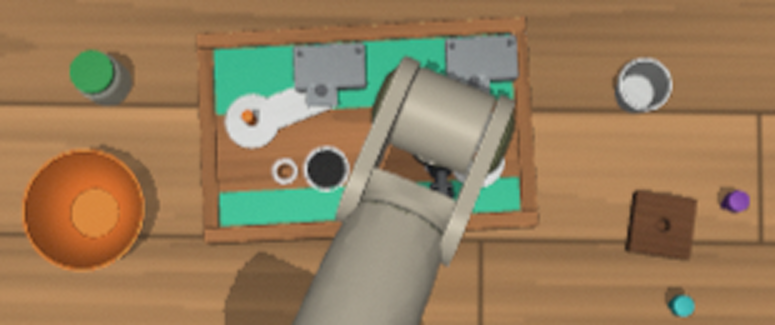

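```bash
python3 -c "
from rig import *
print(finish_job())"
```

```text
the job is handed in; nothing more can be done
None
```

The job is done as asked and handed in at about 25 s of the 70 s allowed.

- **Left cover:** it swung freely and was left open against its stop. The last top view put it at about 1.25 rad. The step that met the stop read 10 N.
- **Right cover:** it bound at about 0.66 rad. I stopped there with a steady 5.3 to 5.7 N at the knob, then swung it back until it met its shut stop, again at about 10 N.
- **Red lock pin:** I took it from the rack and set it in the right cover's lock socket. It bottomed with a brief 26 N push, at the same grip height as in the rack. Its head top then measured 90.0 mm, which is what a fully home pin should read, and it stands upright.
- **Bystanders:** the basket, jar and cup were not touched and look in place in the last top picture. The gripper was open and clear above the bed at hand-in.

Two readings disagreed slightly:
- The wrist and top cameras differed by 2 to 4 mm, so I placed the pin by wrist views and knob contact.
- The last wrist view put the right knob about 1 mm (0.01 rad) off its computed shut position. I took this as measurement error, since the cover had been pushed against its stop.

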